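Snap the griddle plate into the hob's burner well

TASK

Slide the loose griddle plate, without lifting it off the hob, into the open burner well, lip first into the notch, then press its rear edge down past the spring catch until the plate lies fully home, flat and flush with the hob top. Leave the jar, tub, napkins and bottle undisturbed and let go of the plate.

Things in the scene. Friction and masses are not known exactly. Their poses are not given: they have to be found in the camera images.
- hob: Steel table-top hob, 330 (x) x 580 (y) x 80 mm high, fixed, at another place and yaw (within 0.25 rad) in each run. Origin: centre of its underside, on the table. x points away from the robot to the splash guard, y to the robot's left along the guard, z up. Flat top at z=80: x -170 to 160, y -290 to 290 mm. The knobs on its front play no part.
- guard (a point): Splash guard: straight upright wall 30 mm high above the hob top, along the hob's whole length in y. This point: on its inner face (looking to -x) at hob-top height, at hob x=135, y=100 mm. Axes as the hob's. The well's wall on this side lies 1 mm behind the guard's face, so a plate slid along the guard runs straight into the well.
- well (a point): Burner well: rectangular pocket 113 (x) x 153 (y) mm, 12 mm deep down to ledges 16 mm wide along both long sides; between them an open hole with a burner. This point: centre of the pocket at ledge height, at hob x=79.5, y=100, z=68 mm; axes as the hob's. The seated plate's origin is here.
- notch (a point): Notch in the well's +y end wall for the plate's lip: 46 mm wide (x), 20 mm long (y), centred, 16 mm deep (4 mm below the ledges). This point: middle of its far (+y) end at hob-top height.
- rear_wall (a point): Middle of the top edge of the well's rear (-y) wall, at hob-top height. Centred in that wall is a sprung catch 50 mm wide: a 55-degree ramp from just below the hob top, its nose 5 mm into the well, 9 mm below the hob top. It holds the plate's rear edge 4 to 9 mm proud until some 6 to 14 N press that edge down; then it gives way and the edge snaps home.
- plate: Loose dark ribbed griddle plate, cast metal, about 0.5 kg, 110 (x) x 150 (y) x 12 mm, with a lip 40 wide (x), 16 long, 12 thick in the middle of its +y end; corners at that end cut back 4 x 10 mm. Origin: centre of the underside of the 110 x 150; z up. Starts flat on the hob at the -y side of the well, off the guard, lip within 0.5 rad of hob +y. Too wide to grasp: push its edges.
- plate_rear (a point): Middle of the upper rear edge of the plate (plate x=0, y=-75, z=12 mm), the edge to press down. Seated it is at hob-top height.
- plate_lip (a point): Middle of the upper tip edge of the plate's lip (plate x=0, y=91, z=12 mm). Once the plate's front half hangs over the well it tips lip-down and slides on along the ledges.
- jar: Closed glass jar with a steel cap, 54 mm diameter, 85 mm high, standing on the hob's front left corner (origin: centre of its underside). Not to be disturbed.
- tub: White lidded soup tub, 116 mm diameter at the lid, 88 mm high, on the table to the left of the hob (origin: centre of its underside). Not to be disturbed.
- napkins: Stack of paper napkins, 170 x 170 x 35 mm, on the table to the right (origin: centre of its underside). Not to be disturbed.
- bottle: Amber bottle, 64 mm diameter, 190 mm high, on the table to the far right (origin: centre of its underside). Not to be disturbed.
Things that resemble listed ones, but are neither listed nor needed, are in the scene too. Leave any pink look-alike of the plate alone.

How it is judged (in metres and radians):
At the end, for the whole second after the job is handed in: The plate rests in the well: origin within 5 mm of the well's centre horizontally and within 2 mm of ledge height, rear edge and lip no more than 2.5 mm above the hob top, lip in the notch, square within 0.04 rad, level within 0.025 rad, at rest and released (horizontal distance between plate and well below 0.005 m and z of plate in the frame of well below 0.002 m and z of each of plate_rear, plate_lip in the frame of well below 0.0145 m and y of plate_lip in the frame of well above 0.08 m and angle between the y axis of plate and the y axis of hob, either way round below 0.04 rad and angle between plate's own z axis and vertical below 0.025 rad and linear speed of plate below 0.01 m/s); the robot touches nothing.
It fails at once if the plate was lifted off the hob (its centre more than 25 mm above the hob top) (z of plate in the frame of hob above 0.105 m).
It fails at once if the jar was disturbed (moved 25 mm or tipped) (distance of jar from where it was at the start of the episode above 0.025 m or angle between jar's own z axis and vertical above 0.4 rad).
It fails at once if the tub was disturbed (moved 25 mm or tipped) (distance of tub from where it was at the start of the episode above 0.025 m or angle between tub's own z axis and vertical above 0.4 rad).
It fails at once if the napkins were disturbed (moved 25 mm) (distance of napkins from where it was at the start of the episode above 0.025 m).
It fails at once if the bottle was disturbed (moved 25 mm or tipped) (distance of bottle from where it was at the start of the episode above 0.025 m or angle between bottle's own z axis and vertical above 0.4 rad).
It also fails if it takes over 67 s, if anything falls off the work surface, if the arm or the gripper's body presses on something with over 40 N, if the wrist force passes 120 N, or if a joint passes its speed limit or range.

ROBOT

A 6-joint arm with a two-finger parallel gripper is mounted at the origin on the work surface. World frame = base frame: x ahead of the robot, y to its left, z up, the work surface at z = 0. Lengths are in mm, angles in degrees, forces in N, time in s.
With the tool pointing down it reaches from about 350 to 850 mm from the base axis. Payload 8.1 kg.
Tool frame: the origin (TCP) lies on the mounting face of the last link; the fingertips stand 173 mm ahead of it and the grasp point (between the pads) lies 155 mm ahead of it; z points along the fingers, y is the direction in which the jaws open and shut (so a half turn about z gives the same grasp; the last joint's range is limited). The gripper opens to 85 mm and grips with 20 to 120 N. Pads are 22 mm wide; open, the fingers measure 114 mm over their backs; the gripper's body (76 mm by 85 mm) begins 54 mm behind the grasp point. The pads swing forward as they close: fully open they stand 13 mm farther back than shut.
Start: joints at [-73.247, 7.471, 85.268, -0, 87.261, -4.893], TCP at [221.346, -557.685, 404.692] pointing down, gripper open.
Joint ranges: [-169.43, 169.43], [-51.17, 129.36], [1.28, 143.12], [-76.62, 256.62], [0, 156.53], [-152.29, 152.29]. Speed limits (degrees/s): [136.94, 136.94, 159.86, 180, 180, 180].

INTERFACE

Orientations are given as [roll, pitch, yaw] about the fixed x, y, z axes, in that order (R = Rz(yaw) Ry(pitch) Rx(roll)).
In Python, from bench import * gives the robot as it stands.
- The arm moves only by the shell command python3 -m jog 'ROWS' [FORCE]. ROWS is JSON, a list of rows, each an object of numbers: "tx", "ty", "tz": the shift along the tool's x, y, z as a fraction of full scale; "ax", "ay", "az": the turn, a rotation vector about the tool's x, y, z as a fraction of full scale; "hand": the opening, from 0 (shut) to 1 (fully open). A call has 1 to 5 rows; each row is the pose to reach, as a shift and turn from the pose commanded when the call began, along the tool's axes at that moment; what a row does not reach only later rows make up. Full scale, the value 1, is 150 mm for a shift and 45 degrees for a turn. A row lasts 1/12 s, in which the tool goes at most 41.7 mm and 7.16 degrees, less where a joint would pass 70% of its speed; a pose out of reach is approached as far as the arm can. A call with a number of a shift or a turn outside -1 to 1 is refused whole. A call with a gripper value outside its range is refused whole. The fingers move at their own pace and stop on an object; FORCE is the grip in N (left out, the last holds). Time passes only in rows, so rows that repeat a pose let the fingers close. It gives the time, the measured TCP pose, the force and the opening at its end, in the units of the state.
- sense(): the state, without advancing time (a new reading comes with each control period).
- snapshot(name): name is "scene" or "side" or "wrist"; returns a dict with "pixels" (400x640x3 uint8, red, green, blue), "z_map" (400x640 float32, mm along the optical axis (not along the pixel's ray), 0 where there is no reading), "intrinsics" (3x3 intrinsics, pixels), "D" ([k1, k2, p1, p2, k3] as OpenCV has them; the pictures are not rectified), "R" (3x3) and "t" (3): a world point X has camera coordinates R X + t. Camera axes: x right, y down, z forward; pixel columns grow to the right and rows downward; lengths in mm; the calibration is good to about 2 mm. A picture is of the moment at which its call begins.
- hand_in(): hands the job in, once; it reports no verdict.
The state is a dict: "time": time; "joint_pos": joint angles; "qd": joint speeds; "joint_efforts": joint torques, N m; "tool_pos": TCP position; "tcp_rot": TCP orientation; "ft_force": force on the tool from outside, world axes, zero at the start; "wrist_torque": the same for the moment, N m; "finger_gap": finger opening in mm.
Only numpy, scipy, OpenCV 4.12 (cv2) and the standard library are available. Lean on these libraries where they do the work, as an engineer would, in place of code of your own. Each camera call takes 0.05 s, during which the arm holds its last target.

## Working session

There is one attempt and no reset: what is moved stays moved. The work goes in short steps, Python scripts to look and compute and a shell command to move; the robot and the scene stay as the last step left them, time stands still between calls to the robot, and variables do not carry over. Pictures are saved under pics/ and viewed, and the job is handed in when it is done.

```bash
mkdir -p pics; cat > h.py <<'E'
from bench import *
import numpy as np, cv2
def shot(n,f):
    s=snapshot(n); cv2.imwrite('pics/'+f+'.png',s['pixels'][:,:,::-1]); np.savez('pics/'+f+'.npz',**{k:np.array(v) for k,v in s.items()}); return s
def ray(s,uv):
    K=np.array(s['intrinsics'],float);D=np.array(s['D'],float);R=np.array(s['R']);t=np.array(s['t']).ravel()
    p=cv2.undistortPoints(np.array(uv,float).reshape(-1,1,2),K,D).reshape(-1,2)
    d=np.c_[p,np.ones(len(p))]@R; c=-R.T@t
    return c,d
def plane(s,uv,z):
    c,d=ray(s,uv); return c+d*((z-c[2])/d[:,2])[:,None]
def depthpt(s,uv):
    c,d=ray(s,uv); z=np.array([s['z_map'][int(round(v)),int(round(u))] for u,v in np.reshape(uv,(-1,2))]); return c+d*z[:,None]
def proj(s,X):
    K=np.array(s['intrinsics'],float);D=np.array(s['D'],float);R=np.array(s['R'],float);t=np.array(s['t'],float).ravel()
    return cv2.projectPoints(np.array(X,float).reshape(-1,1,3),cv2.Rodrigues(R)[0],t,K,D)[0].reshape(-1,2)
def tri(s1,u1,s2,u2):
    c1,d1=ray(s1,u1);c2,d2=ray(s2,u2);out=[]
    for a,b in zip(d1,d2):
        x=np.linalg.lstsq(np.c_[a,-b],c2-c1,rcond=None)[0]
        p=c1+a*x[0];q=c2+b*x[1];out.append(np.r_[(p+q)/2,np.linalg.norm(p-q)])
    return np.array(out)
def load(f): return dict(np.load('pics/'+f+'.npz'))
E
python3 - <<'E'
from h import *
for n in ['scene','side','wrist']:
    s=shot(n,n+'0'); print(n, -np.array(s['R']).T@np.array(s['t']).ravel())
print(sense())
E
```

```text
scene [1094.48902987 -571.85257911 1279.64149501]
side [ 254.37362264 1144.40584181 1029.74943347]
wrist [ 296.68553432 -529.04587749  372.07387842]
{'time': 0.15, 'joint_pos': array([-7.32470769e+01,  7.50691103e+00,  8.53168573e+01,  4.00266243e-04,
        8.72605062e+01, -4.89155828e+00]), 'qd': array([-0.07374039, -0.09664857, -0.18107502,  0.02844189,  0.02027038,
       -0.06849449]), 'joint_efforts': array([-3.15468424e-04, -5.70062578e+01, -5.01156914e+01, -2.94456013e-04,
        9.66542051e-03, -1.17518599e-05]), 'tool_pos': array([ 221.29303916, -557.50913177,  403.84873112]), 'tcp_rot': array([-1.79916067e+02, -7.58441495e-03,  2.16444564e+01]), 'ft_force': array([ 0.42909864, -1.53683303, -0.48484142]), 'wrist_torque': array([ 0.05847721, -0.00733379, -0.02291783]), 'finger_gap': 85.30638792562875}
```

View pics/scene0.png

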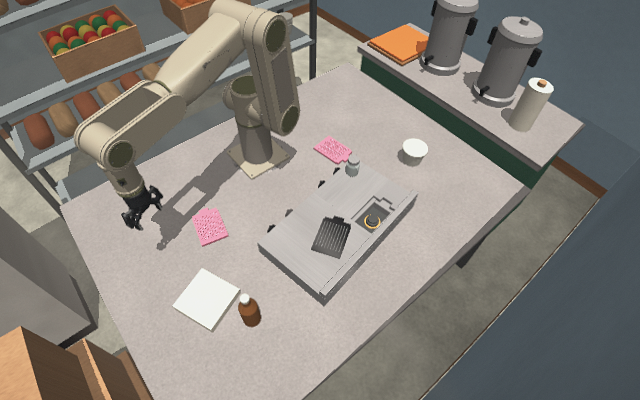

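View pics/side0.png

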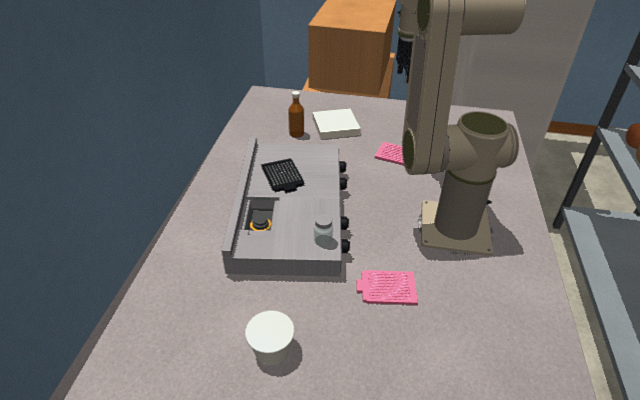

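View pics/wrist0.png

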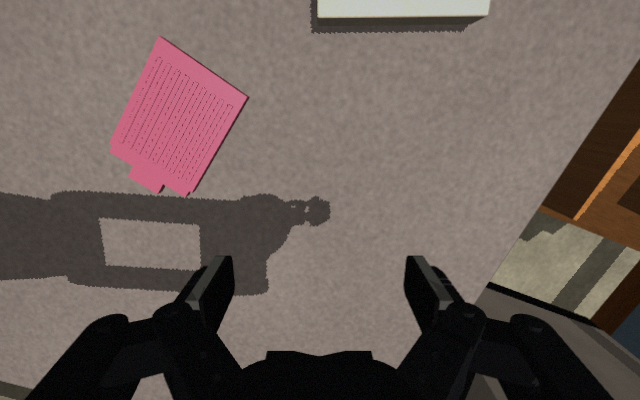

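The dark ribbed plate is at scene (332,236) and side (282,174), on the hob. The pink ones at scene (210,226) and (333,150) lie on the table and are look-alikes. The dark plate fits the description, so I'll enlarge it to confirm.

```bash
python3 - <<'E'
import cv2
a=cv2.imread('pics/scene0.png')[150:310,240:440]; cv2.imwrite('pics/c1.png',cv2.resize(a,None,fx=3.75,fy=3.75,interpolation=cv2.INTER_CUBIC))
a=cv2.imread('pics/side0.png')[130:290,210:370]; cv2.imwrite('pics/c2.png',cv2.resize(a,None,fx=3.75,fy=3.75,interpolation=cv2.INTER_CUBIC))
E
```

```text
(no output)
```

View pics/c1.png

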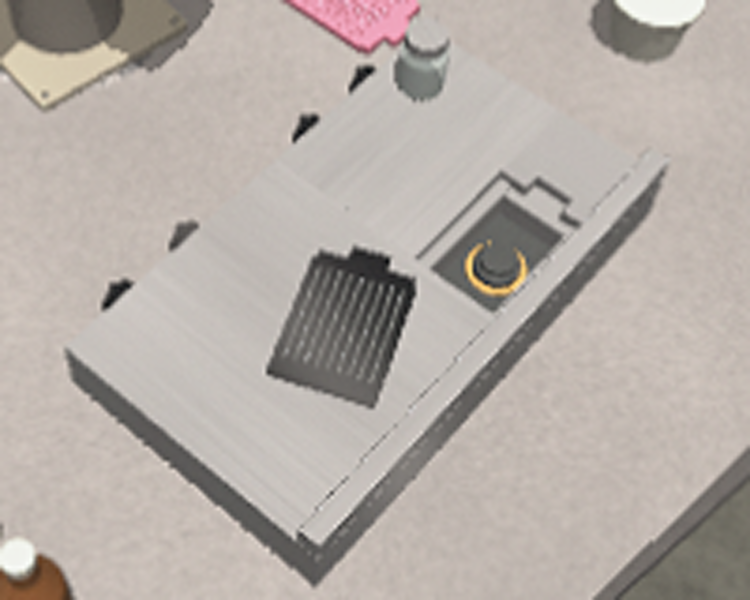

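View pics/c2.png

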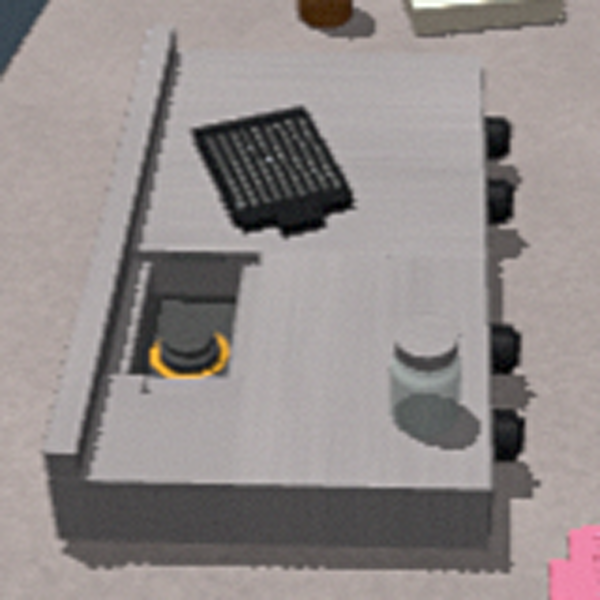

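Confirmed: the dark plate, lip towards the well, sits on the hob beside the open well. Next I'll triangulate the coarse points.

```bash
python3 - <<'E'
from h import *
a=load('scene0');b=load('side0')
P={'hobFR':((68,352),(482,68)),'wellF+y':((502,173),(232,376)),'wellF-y':((418,258),(260,255)),'plRearF':((268,372),(302,108)),'plRearG':((375,407),(192,130)),'lipF':((352,250),(328,222)),'lipG':((390,258),(288,235)),'guardendtop':((648,150),(45,455))}
for k,(u,v) in P.items():
    u=np.array(u)/3.75+[240,150]-.4; v=np.array(v)/3.75+[210,130]-.4
    print(k,tri(a,[u],b,[v])[0].round(1),plane(a,[u],80)[0].round(0),plane(b,[v],80)[0].round(0))
v=np.array((491,487))/3.75+[210,130]; print('FL',plane(b,[v],80))
for n,u in [('bottle',(249,300)),('nap',(207,300)),('tub',(415,150)),('jar',(353,162))]: print(n,depthpt(a,[u])[0].round(0))
E
```

```text
hobFR [ 432.3 -286.8   64.4    2.4] [ 442. -290.   80.] [ 428. -265.   80.]
wellF+y [555.1 202.   78.7   7.9] [552. 200.  80.] [558. 205.  80.]
wellF-y [574.4  54.8  77.8   1.6] [576.  54.  80.] [573.  57.  80.]
plRearF [ 585.2 -153.3   86.8    0.8] [ 583. -151.   80.] [ 587. -163.   80.]
plRearG [678.3 -98.   86.9   2.5] [677. -95.  80.] [ 680. -108.   80.]
lipF [525.8   5.5  82.6   2.5] [526.   7.  80.] [525.   2.  80.]
lipG [556.8  29.6  82.1   4.2] [558.  31.  80.] [556.  26.  80.]
guardendtop [651.6 333.4 107.1  23.3] [631. 349.  80.] [674. 315.  80.]
FL [[338.34877384 284.25352191  80.        ]]
bottle [ 644. -448.  178.]
nap [ 494. -547.   34.]
tub [490. 522.  89.]
jar [415. 203. 162.]
```

```bash
python3 -m jog '[{"tx":0.77,"ty":-0.59,"tz":-0.05,"hand":1},{"tx":0.77,"ty":-0.59,"tz":-0.05,"hand":1},{"tx":0.77,"ty":-0.59,"tz":-0.05,"hand":1},{"tx":0.77,"ty":-0.59,"tz":-0.05,"hand":1}]'
python3 -m jog '[{"tx":0.77,"ty":-0.59,"tz":-0.05,"hand":1},{"tx":0.77,"ty":-0.59,"tz":-0.05,"hand":1},{"tx":0.77,"ty":-0.59,"tz":-0.05,"hand":1},{"tx":0.77,"ty":-0.59,"tz":-0.05,"hand":1}]'
```

```text
invalid input at $[0]: expected keys tx, ty, tz, ax, ay, az, hand
invalid input at $[0]: expected keys tx, ty, tz, ax, ay, az, hand
```

```bash
python3 -m jog '[{"tx":0.77,"ty":-0.59,"tz":-0.05,"ax":0,"ay":0,"az":0,"hand":1},{"tx":0.77,"ty":-0.59,"tz":-0.05,"ax":0,"ay":0,"az":0,"hand":1},{"tx":0.77,"ty":-0.59,"tz":-0.05,"ax":0,"ay":0,"az":0,"hand":1},{"tx":0.77,"ty":-0.59,"tz":-0.05,"ax":0,"ay":0,"az":0,"hand":1}]'
python3 -m jog '[{"tx":0.77,"ty":-0.59,"tz":-0.05,"ax":0,"ay":0,"az":0,"hand":1},{"tx":0.77,"ty":-0.59,"tz":-0.05,"ax":0,"ay":0,"az":0,"hand":1},{"tx":0.77,"ty":-0.59,"tz":-0.05,"ax":0,"ay":0,"az":0,"hand":1},{"tx":0.77,"ty":-0.59,"tz":-0.05,"ax":0,"ay":0,"az":0,"hand":1}]'
```

```text
time: 0.48
tool_pos: [297.6, -429.8, 412.0]
tcp_rot: [-179.9, -0.1, 21.7]
ft_force: [-0.6, 0.0, 0.3]
finger_gap: 85.5
time: 0.82
tool_pos: [372.2, -304.6, 419.8]
tcp_rot: [-180.0, -0.1, 21.7]
ft_force: [-0.3, -0.1, 0.5]
finger_gap: 85.3
```

```bash
python3 -m jog '[{"tx":0.77,"ty":-0.59,"tz":-0.05,"ax":0,"ay":0,"az":0,"hand":1},{"tx":0.77,"ty":-0.59,"tz":-0.05,"ax":0,"ay":0,"az":0,"hand":1},{"tx":0.77,"ty":-0.59,"tz":-0.05,"ax":0,"ay":0,"az":0,"hand":1},{"tx":0.77,"ty":-0.59,"tz":-0.05,"ax":0,"ay":0,"az":0,"hand":1}]'
python3 -m jog '[{"tx":0.6,"ty":-0.59,"tz":-0.05,"ax":0,"ay":0,"az":0.28,"hand":1},{"tx":0.6,"ty":-0.59,"tz":-0.05,"ax":0,"ay":0,"az":0.28,"hand":1},{"tx":0.6,"ty":-0.59,"tz":-0.05,"ax":0,"ay":0,"az":0.28,"hand":1},{"tx":0.6,"ty":-0.59,"tz":-0.05,"ax":0,"ay":0,"az":0.28,"hand":1},{"tx":0.6,"ty":-0.59,"tz":-0.05,"ax":0,"ay":0,"az":0.28,"hand":1}]'
python3 - <<'E'
from h import *
shot('wrist','w1')
E
```

```text
time: 1.15
tool_pos: [446.8, -179.6, 427.4]
tcp_rot: [-180.0, -0.1, 21.8]
ft_force: [-0.4, -1.5, -0.1]
finger_gap: 85.5
time: 1.57
tool_pos: [497.2, -64.9, 434.7]
tcp_rot: [-180.0, -0.0, 9.3]
ft_force: [-0.0, 0.6, -0.7]
finger_gap: 85.4
```

View pics/w1.png

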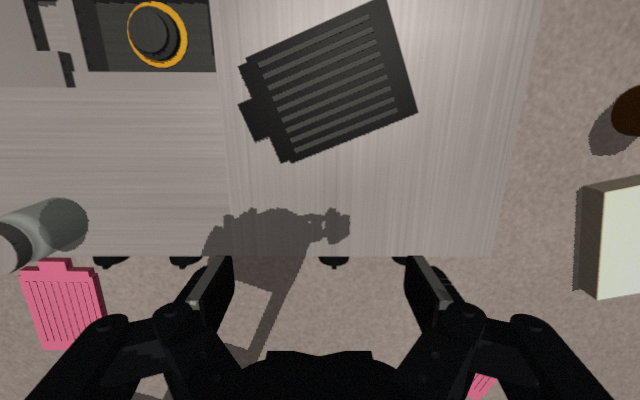

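The wrist view shows the plate at about (330,80), the well at (150,35), the hob's front edge at row 256 and its right edge running from (540,0) to (493,256). I'll move forward for a second view that includes the guard.

```bash
python3 -m jog '[{"tx":0.8,"ty":-0.3,"tz":0,"ax":0,"ay":0,"az":0,"hand":1},{"tx":0.8,"ty":-0.3,"tz":0,"ax":0,"ay":0,"az":0,"hand":1},{"tx":0.8,"ty":-0.3,"tz":0,"ax":0,"ay":0,"az":0,"hand":1},{"tx":0.8,"ty":-0.3,"tz":0,"ax":0,"ay":0,"az":0,"hand":1},{"tx":0.8,"ty":-0.3,"tz":0,"ax":0,"ay":0,"az":0,"hand":1}]'
python3 - <<'E'
from h import *
shot('wrist','w2'); a=load('w2'); c=a['pixels'][:300:,:,::-1]
cv2.imwrite('pics/w2l.png',cv2.resize(c[:280,:380],None,fx=2,fy=2,interpolation=cv2.INTER_CUBIC))
E
```

```text
time: 2.03
tool_pos: [608.9, -4.9, 432.1]
tcp_rot: [-180.0, 0.2, 9.1]
ft_force: [-1.0, -0.7, -0.1]
finger_gap: 85.4
```

View pics/w2.png

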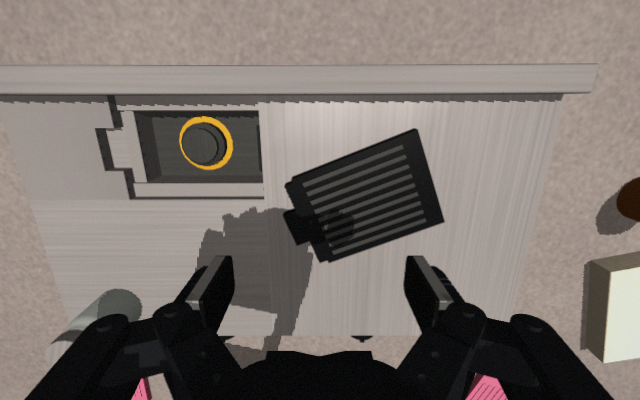

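```bash
python3 - <<'E'
from h import *
b=load('w2');a=load('w1')
P={'well F+y':(130,199),'well F-y':(264.5,198.5),'notch far F':(106,170),'notch far G':(97,128),'hob FR':(517,335),'guardtop R inner':(590,92),'guardtop L inner':(0,95),'plate rearG':(417,129),'plate rearF':(443,221),'plF lip':(320,262),'lip tipG':(284,210),'lip tipF':(292,244)}
for k,u in P.items(): print(k,plane(b,[u],92 if k[:2]in('pl','li') else (110 if 'guard' in k else 80))[0].round(1))
for n,u in [('hobtop',(150,240)),('hobtop2',(480,150)),('plate',(370,190)),('guardtop',(300,80))]: print(n,depthpt(b,[u])[0].round(1))
# two view triangulation: plate corners w1<->w2
for n,u1,u2 in [('rearF',(417,111),(443,221)),('rearG',(386,0),(417,129)),('lipF',(259,141),(292,244)),('lipG',(239,104),(284,210)),('wellF-y',(215,72),(264.5,198.5)),('wellF+y',(74,87),(130,199))]:
    print(n,tri(a,[u1],b,[u2])[0].round(1))
# row profile
g=cv2.cvtColor(b['pixels'],cv2.COLOR_RGB2GRAY)
for x in (150,300,450,540): print(x,g[60:112,x])
E
```

```text
well F+y [549.2 200.7  80. ]
well F-y [573.9  50.4  80. ]
notch far F [579.2 225.1  80. ]
notch far G [623.7 231.4  80. ]
hob FR [ 436.1 -302.3   80. ]
guardtop R inner [ 734.2 -237.3  110. ]
guardtop L inner [645.8 294.6 110. ]
plate rearG [676.8 -96.4  92. ]
plate rearF [ 583.5 -151.6   92. ]
plF lip [510.1 -23.8  92. ]
lip tipG [568.3  26.1  92. ]
lip tipF [528.2  11.8  92. ]
hobtop [499.5 180.4  78.1]
hobtop2 [ 665.4 -173.5   79.1]
plate [606.1 -63.1  92.2]
guardtop [703.   26.1 107.3]
rearF [ 5.837e+02 -1.518e+02  9.210e+01  5.000e-01]
rearG [ 676.2 -101.    78.1    0. ]
lipF [524.5   7.8  80.4   9.4]
lipG [561.   28.1  74.9   2.1]
wellF-y [585.8  44.9 110.9   2.8]
wellF+y [548.  201.6  73.6   5.5]
150 [156 156 156 154 150 122 146 155 159 160 159 162 158 157 154 158 161 160
 158 157 159 161 160 158 159 153 153 158 159 161 160 158 155 126  79  66
  81  80  84  83  83  84  82  80  79  98 154 158 157 157  89  47]
300 [149 148 146 147 145 132 147 155 154 155 157 157 157 157 156 158 159 159
 159 158 160 155 151 155 156 154 154 155 154 155 156 157 146 124  73  81
  93  92  93  93  93 169 195 195 196 194 196 194 196 193 193 193]
450 [145 142 143 146 120 149 157 160 160 161 162 161 164 160 162 161 162 161
 161 159 161 159 153 153 154 157 159 159 158 160 161 157 132  94  69  81
  87  82  82  84  83 161 167 172 168 168 167 164 166 164 168 165]
540 [163 163 161 144 130 151 157 160 159 159 160 157 157 157 160 159 158 156
 158 159 158 158 159 153 152 157 154 160 158 157 157 147 110  62  76  83
  80  82  81  93 139 159 159 158 158 159 154 154 155 153 155 150]
```

View pics/w2l.png

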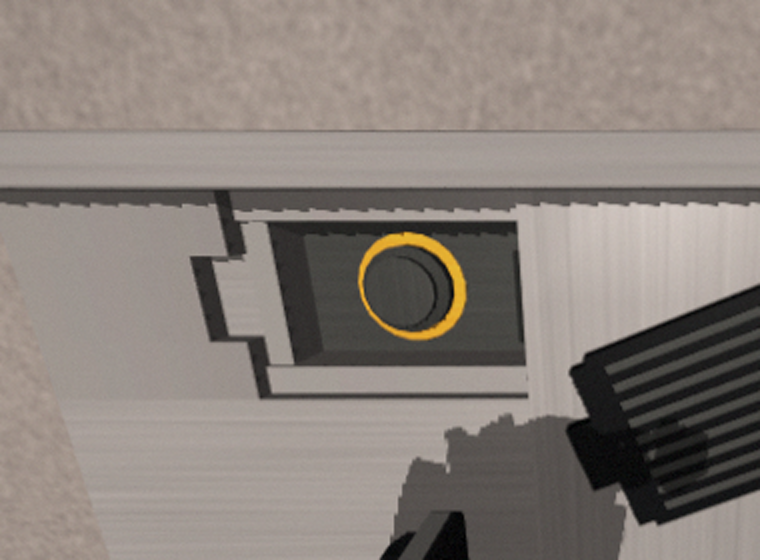

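Measured results against the description:
- Hob yaw is 9.4°. The well edge measures 152 mm (153 given), and the well-edge-to-guard distance is 111 mm (112 given).
- The plate's rear edge measures 108.5 mm (110 given), with its top at z≈92. It is turned about 21° from the hob.

First push: both fingers in line with hob y, moving towards the guard.

```bash
python3 -m jog '[{"tx":-0.86,"ty":0.32,"tz":0.4,"ax":0,"ay":0,"az":-0.007,"hand":1},{"tx":-0.86,"ty":0.32,"tz":0.4,"ax":0,"ay":0,"az":-0.007,"hand":1},{"tx":-0.86,"ty":0.32,"tz":0.4,"ax":0,"ay":0,"az":-0.007,"hand":1},{"tx":-0.86,"ty":0.32,"tz":0.4,"ax":0,"ay":0,"az":-0.007,"hand":1},{"tx":-0.86,"ty":0.32,"tz":0.4,"ax":0,"ay":0,"az":-0.007,"hand":1}]'
python3 -m jog '[{"tx":0,"ty":0,"tz":0.2,"ax":0,"ay":0,"az":0,"hand":1},{"tx":0,"ty":0,"tz":0.4,"ax":0,"ay":0,"az":0,"hand":1},{"tx":0,"ty":0,"tz":0.6,"ax":0,"ay":0,"az":0,"hand":1},{"tx":0,"ty":0,"tz":0.65,"ax":0,"ay":0,"az":0,"hand":1},{"tx":0,"ty":0,"tz":0.65,"ax":0,"ay":0,"az":0,"hand":1}]'
```

```text
time: 2.5
tool_pos: [482.8, -74.7, 371.7]
tcp_rot: [-180.0, 0.3, 9.1]
ft_force: [-0.1, -0.2, 0.2]
finger_gap: 85.5
time: 2.92
tool_pos: [486.4, -72.5, 275.5]
tcp_rot: [-179.9, 0.2, 9.3]
ft_force: [-1.4, -0.1, -0.1]
finger_gap: 85.6
```

```bash
cat > hob.py <<'E'
from h import *
Y=np.radians(9.4);UX=np.array([np.cos(Y),np.sin(Y)]);UY=np.array([-np.sin(Y),np.cos(Y)])
def hob(p): p=np.atleast_2d(p)[:,:2]; return np.c_[p@UX-551.5,p@UY+68]
E
python3 - <<'E'
from hob import *
s=sense();print(hob(s['tool_pos']).round(1),s['tool_pos'],s['tcp_rot'],s['ft_force'])
E
```

```text
[[-83.5 -83. ]] [486.41871442 -72.53053935 275.4995745 ] [-179.91994935    0.21242218    9.29163963] [-1.36415595 -0.10142875 -0.13153791]
```

```bash
python3 -m jog '[{"tx":0,"ty":0,"tz":0.08,"ax":0,"ay":0,"az":0,"hand":1},{"tx":0,"ty":0,"tz":0.08,"ax":0,"ay":0,"az":0,"hand":1},{"tx":0,"ty":0,"tz":0.08,"ax":0,"ay":0,"az":0,"hand":1}]'
python3 - <<'E'
from hob import *
a=shot('side','s2'); shot('wrist','w3')
cv2.imwrite('pics/s2c.png',cv2.resize(a['pixels'][90:250,200:400,::-1],None,fx=3.75,fy=3.75,interpolation=cv2.INTER_CUBIC))
E
```

```text
time: 3.17
tool_pos: [488.5, -72.3, 266.3]
tcp_rot: [180.0, -0.1, 9.4]
ft_force: [-0.0, 0.8, 0.4]
finger_gap: 85.4
```

View pics/s2c.png

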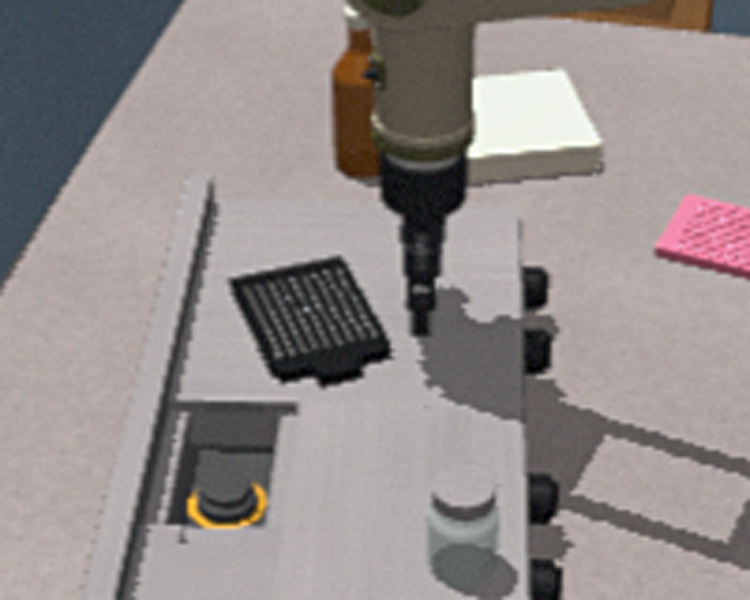

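View pics/w3.png

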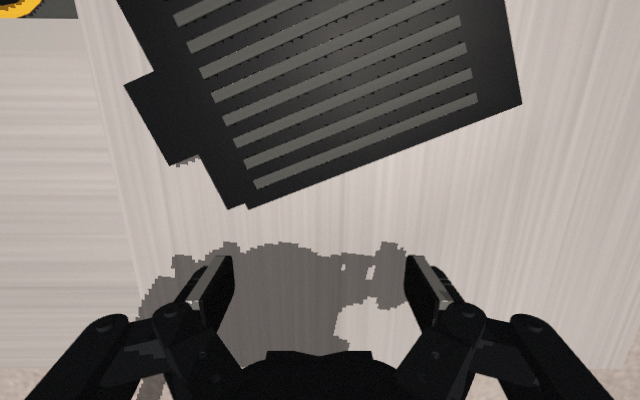

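The fingers stand in front of the plate's -x edge and are clear of it. Next, descend to feel for the hob.

```bash
for i in 1 2; do :; done; python3 -m jog '[{"tx":0,"ty":0,"tz":0.02,"ax":0,"ay":0,"az":0,"hand":1},{"tx":0,"ty":0,"tz":0.02,"ax":0,"ay":0,"az":0,"hand":1},{"tx":0,"ty":0,"tz":0.02,"ax":0,"ay":0,"az":0,"hand":1},{"tx":0,"ty":0,"tz":0.02,"ax":0,"ay":0,"az":0,"hand":1}]'
python3 -m jog '[{"tx":0,"ty":0,"tz":0.02,"ax":0,"ay":0,"az":0,"hand":1},{"tx":0,"ty":0,"tz":0.04,"ax":0,"ay":0,"az":0,"hand":1},{"tx":0,"ty":0,"tz":0.04,"ax":0,"ay":0,"az":0,"hand":1},{"tx":0,"ty":0,"tz":0.04,"ax":0,"ay":0,"az":0,"hand":1}]'
```

```text
time: 3.6
tool_pos: [488.1, -72.0, 262.3]
tcp_rot: [-180.0, -0.0, 9.4]
ft_force: [-0.0, 0.5, 0.3]
finger_gap: 85.4
time: 3.93
tool_pos: [487.9, -72.0, 255.7]
tcp_rot: [-180.0, 0.0, 9.4]
ft_force: [0.2, 0.0, 0.2]
finger_gap: 85.5
```

```bash
python3 -m jog '[{"tx":0,"ty":0,"tz":0.02,"ax":0,"ay":0,"az":0,"hand":1},{"tx":0,"ty":0,"tz":0.03,"ax":0,"ay":0,"az":0,"hand":1},{"tx":0,"ty":0,"tz":0.03,"ax":0,"ay":0,"az":0,"hand":1},{"tx":0,"ty":0,"tz":0.03,"ax":0,"ay":0,"az":0,"hand":1}]'
python3 -m jog '[{"tx":0,"ty":0,"tz":0.02,"ax":0,"ay":0,"az":0,"hand":1},{"tx":0,"ty":0,"tz":0.03,"ax":0,"ay":0,"az":0,"hand":1},{"tx":0,"ty":0,"tz":0.03,"ax":0,"ay":0,"az":0,"hand":1},{"tx":0,"ty":0,"tz":0.03,"ax":0,"ay":0,"az":0,"hand":1}]'
```

```text
time: 4.27
tool_pos: [488.0, -72.0, 251.5]
tcp_rot: [-180.0, 0.0, 9.4]
ft_force: [-0.5, -0.4, -0.1]
finger_gap: 85.6
time: 4.6
tool_pos: [488.0, -72.0, 247.0]
tcp_rot: [-180.0, 0.0, 9.4]
ft_force: [-0.4, 0.4, -0.0]
finger_gap: 85.7
```

```bash
python3 -m jog '[{"tx":0,"ty":0,"tz":0.02,"ax":0,"ay":0,"az":0,"hand":1},{"tx":0,"ty":0,"tz":0.02,"ax":0,"ay":0,"az":0,"hand":1},{"tx":0,"ty":0,"tz":0.02,"ax":0,"ay":0,"az":0,"hand":1}]'
python3 -m jog '[{"tx":0,"ty":0,"tz":0.02,"ax":0,"ay":0,"az":0,"hand":1},{"tx":0,"ty":0,"tz":0.02,"ax":0,"ay":0,"az":0,"hand":1},{"tx":0,"ty":0,"tz":0.02,"ax":0,"ay":0,"az":0,"hand":1}]'
```

```text
time: 4.85
tool_pos: [487.9, -72.0, 244.0]
tcp_rot: [-180.0, 0.0, 9.4]
ft_force: [0.2, 0.2, -0.2]
finger_gap: 85.5
time: 5.1
tool_pos: [488.0, -72.0, 240.9]
tcp_rot: [-180.0, 0.0, 9.4]
ft_force: [0.2, 0.7, -0.3]
finger_gap: 85.3
```

```bash
python3 -m jog '[{"tx":0,"ty":0,"tz":0.01,"ax":0,"ay":0,"az":0,"hand":1},{"tx":0,"ty":0,"tz":0.01,"ax":0,"ay":0,"az":0,"hand":1},{"tx":0,"ty":0,"tz":0.01,"ax":0,"ay":0,"az":0,"hand":1}]'
python3 - <<'E'
from hob import *
shot('wrist','w4')
E
```

```text
time: 5.35
tool_pos: [488.2, -72.0, 240.3]
tcp_rot: [180.0, -0.0, 9.4]
ft_force: [-2.1, 0.0, 4.7]
finger_gap: 85.3
```

View pics/w4.png

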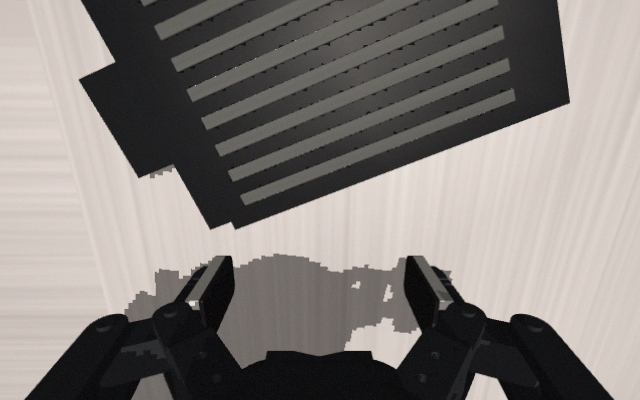

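Contact at TCP z 240.3, so the open fingertips are 160 mm ahead of the TCP and the hob top is at about 80. Rise 4 mm, then push.

```bash
python3 -m jog '[{"tx":0,"ty":0,"tz":-0.03,"ax":0,"ay":0,"az":0,"hand":1},{"tx":0.04,"ty":0,"tz":-0.03,"ax":0,"ay":0,"az":0,"hand":1},{"tx":0.08,"ty":0,"tz":-0.03,"ax":0,"ay":0,"az":0,"hand":1},{"tx":0.12,"ty":0,"tz":-0.03,"ax":0,"ay":0,"az":0,"hand":1},{"tx":0.16,"ty":0,"tz":-0.03,"ax":0,"ay":0,"az":0,"hand":1}]'
python3 -m jog '[{"tx":0.04,"ty":0,"tz":0,"ax":0,"ay":0,"az":0,"hand":1},{"tx":0.08,"ty":0,"tz":0,"ax":0,"ay":0,"az":0,"hand":1},{"tx":0.12,"ty":0,"tz":0,"ax":0,"ay":0,"az":0,"hand":1},{"tx":0.16,"ty":0,"tz":0,"ax":0,"ay":0,"az":0,"hand":1}]'
python3 - <<'E'
from hob import *
shot('wrist','w5'); print(hob(sense()['tool_pos']))
E
```

```text
time: 5.82
tool_pos: [512.0, -67.8, 243.9]
tcp_rot: [-180.0, 0.1, 9.4]
ft_force: [-5.7, 0.9, 4.3]
finger_gap: 85.1
time: 6.15
tool_pos: [535.5, -63.7, 243.5]
tcp_rot: [-179.9, 0.1, 9.4]
ft_force: [-5.1, 0.6, 2.5]
finger_gap: 85.1
[[-32.68118188 -82.41900659]]
```

View pics/w5.png

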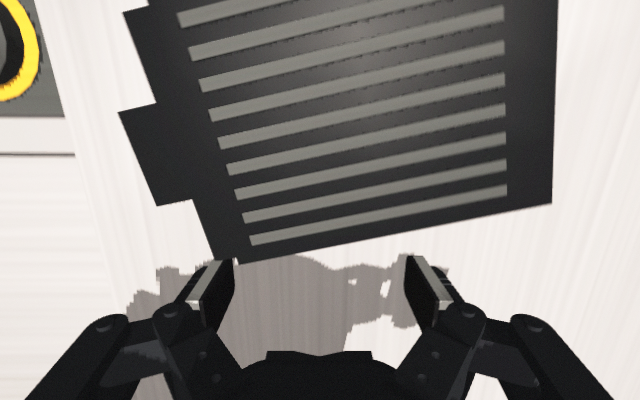

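The plate is turning square: its near edge now runs from (235,262) to (552,203). I'll continue.

```bash
python3 -m jog '[{"tx":0.04,"ty":0,"tz":0,"ax":0,"ay":0,"az":0,"hand":1},{"tx":0.08,"ty":0,"tz":0,"ax":0,"ay":0,"az":0,"hand":1},{"tx":0.12,"ty":0,"tz":0,"ax":0,"ay":0,"az":0,"hand":1},{"tx":0.16,"ty":0,"tz":0,"ax":0,"ay":0,"az":0,"hand":1}]'
python3 - <<'E'
from hob import *
shot('wrist','w6'); print(hob(sense()['tool_pos']))
E
```

```text
time: 6.53
tool_pos: [559.4, -60.1, 243.7]
tcp_rot: [-180.0, 0.1, 9.4]
ft_force: [-3.1, 2.0, -1.0]
finger_gap: 85.6
[[ -8.51536047 -82.7636174 ]]
```

View pics/w6.png

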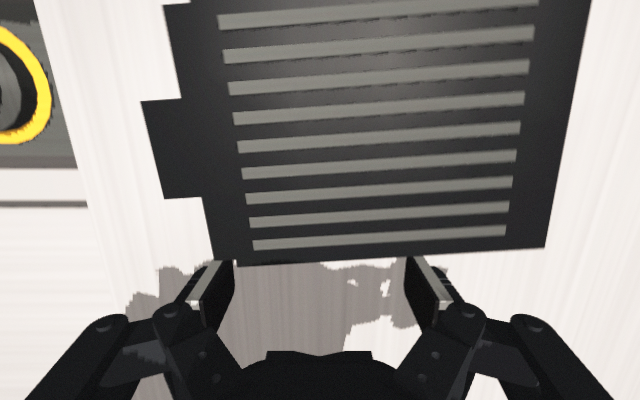

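```bash
python3 -m jog '[{"tx":0.03,"ty":0,"tz":0,"ax":0,"ay":0,"az":0,"hand":1},{"tx":0.06,"ty":0,"tz":0,"ax":0,"ay":0,"az":0,"hand":1},{"tx":0.09,"ty":0,"tz":0,"ax":0,"ay":0,"az":0,"hand":1},{"tx":0.12,"ty":0,"tz":0,"ax":0,"ay":0,"az":0,"hand":1}]'
python3 -m jog '[{"tx":0.01,"ty":0,"tz":0,"ax":0,"ay":0,"az":0,"hand":1},{"tx":0.02,"ty":0,"tz":0,"ax":0,"ay":0,"az":0,"hand":1},{"tx":0.02,"ty":0,"tz":0,"ax":0,"ay":0,"az":0,"hand":1}]'
python3 - <<'E'
from hob import *
a=shot('wrist','w7'); print(hob(sense()['tool_pos']))
a=shot('scene','sc7');cv2.imwrite('pics/sc7c.png',cv2.resize(a['pixels'][150:310,240:440,::-1],None,fx=3.75,fy=3.75,interpolation=cv2.INTER_CUBIC))
E
```

```text
time: 6.92
tool_pos: [577.2, -57.5, 244.0]
tcp_rot: [180.0, 0.0, 9.3]
ft_force: [-3.2, -0.5, -1.2]
finger_gap: 85.3
time: 7.17
tool_pos: [579.5, -57.0, 244.0]
tcp_rot: [-180.0, 0.1, 9.3]
ft_force: [-7.4, -0.2, 2.2]
finger_gap: 85.3
[[ 10.91541763 -82.86740511]]
```

View pics/w7.png

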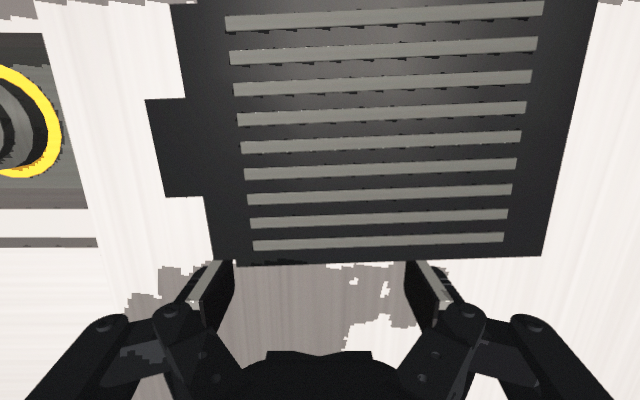

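View pics/sc7c.png

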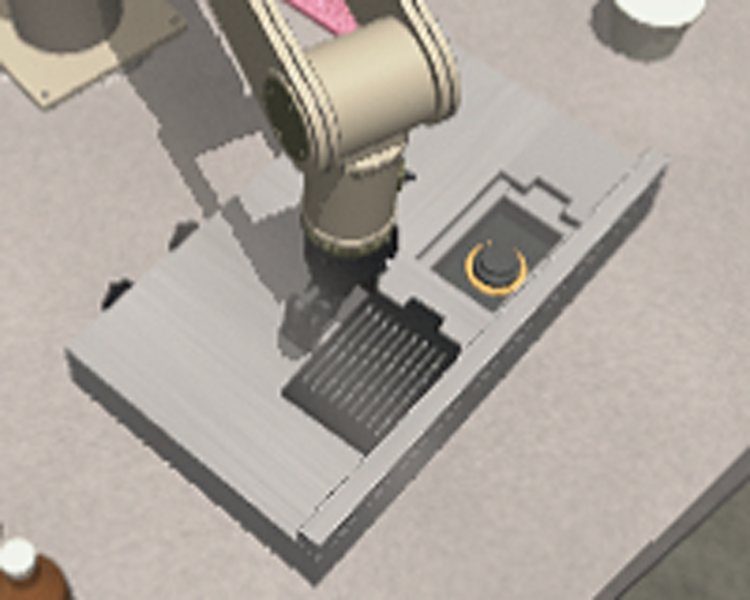

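```bash
python3 -m jog '[{"tx":0.01,"ty":0,"tz":0,"ax":0,"ay":0,"az":0,"hand":1},{"tx":0.02,"ty":0,"tz":0,"ax":0,"ay":0,"az":0,"hand":1},{"tx":0.02,"ty":0,"tz":0,"ax":0,"ay":0,"az":0,"hand":1}]'
python3 -m jog '[{"tx":0.01,"ty":0,"tz":0,"ax":0,"ay":0,"az":0,"hand":1},{"tx":0.02,"ty":0,"tz":0,"ax":0,"ay":0,"az":0,"hand":1},{"tx":0.02,"ty":0,"tz":0,"ax":0,"ay":0,"az":0,"hand":1}]'
python3 - <<'E'
from hob import *
a=shot('wrist','w8'); print(hob(sense()['tool_pos']))
E
```

```text
time: 7.52
tool_pos: [580.9, -56.7, 243.9]
tcp_rot: [-179.9, 0.4, 9.3]
ft_force: [-21.4, -1.7, 12.5]
finger_gap: 85.3
time: 7.77
tool_pos: [582.2, -56.5, 243.7]
tcp_rot: [-179.9, 0.8, 9.3]
ft_force: [-35.9, -1.7, 24.2]
finger_gap: 85.3
[[ 13.6057636  -82.80864447]]
```

View pics/w8.png

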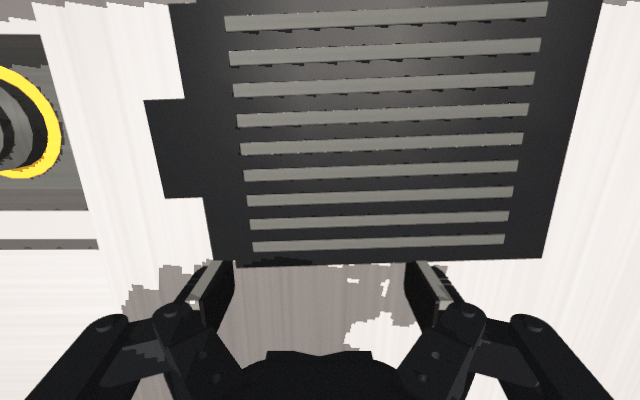

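```bash
python3 - <<'E'
from hob import *
b=load('w8')
print(hob(plane(b,[(238,266),(390,263),(542,258)],92)),hob(plane(b,[(2,249),(98,249)],80)))
E
```

```text
[[  20.5222408   -46.99668442]
 [  22.05819482 -116.70519359]
 [  24.74853201 -185.12587497]] [[23.05529997 71.47648765]
 [22.899232   24.84148149]]
```

The plate's -x edge is 4 mm off square because the left finger bears on the cut-back corner. Back off, shift 30 mm towards the rear and push again.

```bash
python3 -m jog '[{"tx":-0.08,"ty":0,"tz":0,"ax":0,"ay":0,"az":0,"hand":1},{"tx":-0.08,"ty":0.1,"tz":0,"ax":0,"ay":0,"az":0,"hand":1},{"tx":-0.08,"ty":0.2,"tz":0,"ax":0,"ay":0,"az":0,"hand":1},{"tx":-0.05,"ty":0.2,"tz":0,"ax":0,"ay":0,"az":0,"hand":1},{"tx":-0.03,"ty":0.2,"tz":0,"ax":0,"ay":0,"az":0,"hand":1}]'
python3 -m jog '[{"tx":0.01,"ty":0,"tz":0,"ax":0,"ay":0,"az":0,"hand":1},{"tx":0.02,"ty":0,"tz":0,"ax":0,"ay":0,"az":0,"hand":1},{"tx":0.02,"ty":0,"tz":0,"ax":0,"ay":0,"az":0,"hand":1}]'
python3 -m jog '[{"tx":0.01,"ty":0,"tz":0,"ax":0,"ay":0,"az":0,"hand":1},{"tx":0.02,"ty":0,"tz":0,"ax":0,"ay":0,"az":0,"hand":1},{"tx":0.02,"ty":0,"tz":0,"ax":0,"ay":0,"az":0,"hand":1}]'
python3 - <<'E'
from hob import *
a=shot('wrist','w9'); print(hob(sense()['tool_pos']))
E
```

```text
time: 8.23
tool_pos: [586.7, -87.8, 244.7]
tcp_rot: [180.0, 0.0, 9.3]
ft_force: [-20.4, -8.2, 11.3]
finger_gap: 85.2
time: 8.48
tool_pos: [587.8, -87.2, 244.3]
tcp_rot: [180.0, 0.4, 9.3]
ft_force: [-22.4, -8.6, 17.3]
finger_gap: 85.0
time: 8.73
tool_pos: [588.9, -87.1, 244.2]
tcp_rot: [180.0, 0.8, 9.3]
ft_force: [-39.7, -8.9, 27.2]
finger_gap: 85.3
[[  15.26672745 -114.13438889]]
```

View pics/w9.png

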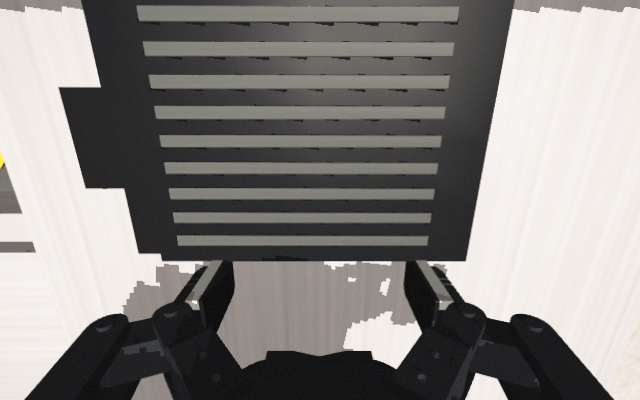

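The plate is square against the guard: its near edge is level at row 261. Back off, rise and turn 90° to get behind its rear edge.

```bash
python3 -m jog '[{"tx":-0.1,"ty":0,"tz":0,"ax":0,"ay":0,"az":0,"hand":1},{"tx":-0.15,"ty":0,"tz":-0.1,"ax":0,"ay":0,"az":0,"hand":1},{"tx":-0.15,"ty":0,"tz":-0.3,"ax":0,"ay":0,"az":0,"hand":1},{"tx":-0.15,"ty":0,"tz":-0.5,"ax":0,"ay":0,"az":0,"hand":0.5},{"tx":-0.15,"ty":0,"tz":-0.6,"ax":0,"ay":0,"az":0,"hand":0.5}]'
python3 -m jog '[{"tx":0,"ty":0.15,"tz":0,"ax":0,"ay":0,"az":-0.15,"hand":0.5},{"tx":0,"ty":0.3,"tz":0,"ax":0,"ay":0,"az":-0.3,"hand":0.5},{"tx":0,"ty":0.45,"tz":0,"ax":0,"ay":0,"az":-0.45,"hand":0.5},{"tx":0,"ty":0.6,"tz":0,"ax":0,"ay":0,"az":-0.6,"hand":0.5},{"tx":0.1,"ty":0.75,"tz":0,"ax":0,"ay":0,"az":-0.75,"hand":0.5}]'
python3 -m jog '[{"tx":0,"ty":0,"tz":0,"ax":0,"ay":0,"az":-0.15,"hand":0.5},{"tx":0,"ty":0,"tz":0,"ax":0,"ay":0,"az":-0.3,"hand":0.5},{"tx":0,"ty":0,"tz":0,"ax":0,"ay":0,"az":-0.45,"hand":0.5},{"tx":0,"ty":0,"tz":0,"ax":0,"ay":0,"az":-0.6,"hand":0.5},{"tx":0,"ty":0,"tz":0,"ax":0,"ay":0,"az":-0.75,"hand":0.5}]'
python3 -m jog '[{"tx":0,"ty":0,"tz":0,"ax":0,"ay":0,"az":-0.15,"hand":0.5},{"tx":0,"ty":0,"tz":0,"ax":0,"ay":0,"az":-0.3,"hand":0.5},{"tx":0,"ty":0,"tz":0,"ax":0,"ay":0,"az":-0.45,"hand":0.5},{"tx":0,"ty":0,"tz":0,"ax":0,"ay":0,"az":-0.5,"hand":0.5},{"tx":0,"ty":0,"tz":0,"ax":0,"ay":0,"az":-0.5,"hand":0.5}]'
python3 - <<'E'
from hob import *
a=shot('wrist','w10'); s=sense();print(hob(s['tool_pos']),s['tcp_rot'],s['tool_pos'],s['finger_gap'])
E
```

```text
time: 9.2
tool_pos: [571.4, -89.1, 338.6]
tcp_rot: [179.9, -0.3, 9.3]
ft_force: [0.8, -0.1, 0.5]
finger_gap: 63.8
time: 9.62
tool_pos: [602.9, -199.0, 334.5]
tcp_rot: [180.0, -0.0, 43.4]
ft_force: [-0.8, 0.9, 0.6]
finger_gap: 42.5
time: 10.03
tool_pos: [603.9, -197.7, 334.3]
tcp_rot: [179.9, -0.0, 77.2]
ft_force: [-0.3, 0.2, 0.5]
finger_gap: 42.6
time: 10.45
tool_pos: [603.8, -197.6, 334.4]
tcp_rot: [179.9, 0.0, 99.5]
ft_force: [0.1, 0.5, 0.4]
finger_gap: 42.6
[[  11.78785183 -225.49829827]] [1.79946137e+02 1.42786264e-02 9.92961446e+01] [ 603.66000557 -197.55772013  334.33887378] 42.598749215278595
```

View pics/w10.png

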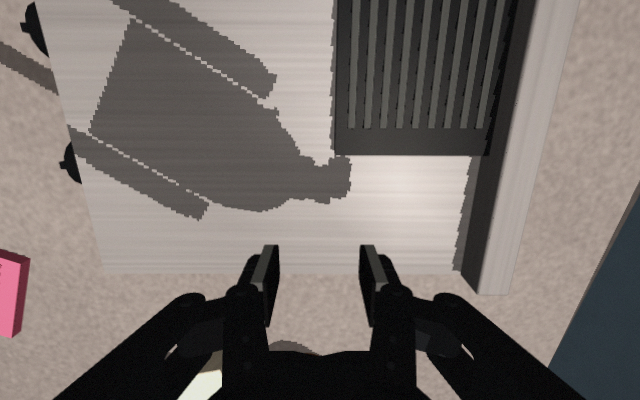

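```bash
python3 -m jog '[{"tx":0,"ty":0.22,"tz":0,"ax":0,"ay":0,"az":0,"hand":0.5},{"tx":0,"ty":0.44,"tz":0.1,"ax":0,"ay":0,"az":0,"hand":0.5},{"tx":0,"ty":0.44,"tz":0.3,"ax":0,"ay":0,"az":0,"hand":0.5},{"tx":0,"ty":0.44,"tz":0.46,"ax":0,"ay":0,"az":0,"hand":0.5},{"tx":0,"ty":0.44,"tz":0.46,"ax":0,"ay":0,"az":0,"hand":0.5}]'
python3 - <<'E'
from hob import *
a=load('w10');print(hob(plane(a,[(335,155),(490,155)],92)).round(1))
a=shot('wrist','w11'); s=sense();print(hob(s['tool_pos']),s['tcp_rot'],s['tool_pos'],s['finger_gap'])
E
```

```text
time: 10.92
tool_pos: [666.6, -185.7, 257.8]
tcp_rot: [-179.5, -0.3, 99.3]
ft_force: [-1.4, 0.6, -1.8]
finger_gap: 42.7
[[  24.1 -183.2]
 [ 134.3 -183.1]]
[[  76.13387855 -224.49994611]] [-179.63205606   -0.21401437   99.28095582] [ 666.97894741 -186.06339695  260.88241753] 42.541466183492616
```

View pics/w11.png

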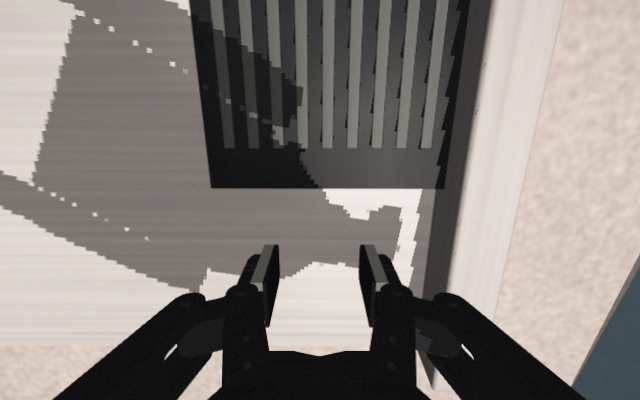

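The plate's rear edge measures x 24–134, y −183, square to the guard. Probe down to find the tip height at this opening.

```bash
python3 -m jog '[{"tx":0,"ty":0,"tz":0.02,"ax":0,"ay":0,"az":0,"hand":0.5},{"tx":0,"ty":0,"tz":0.02,"ax":0,"ay":0,"az":0,"hand":0.5},{"tx":0,"ty":0,"tz":0.02,"ax":0,"ay":0,"az":0,"hand":0.5}]'
python3 -m jog '[{"tx":0,"ty":0,"tz":0.02,"ax":0,"ay":0,"az":0,"hand":0.5},{"tx":0,"ty":0,"tz":0.02,"ax":0,"ay":0,"az":0,"hand":0.5},{"tx":0,"ty":0,"tz":0.02,"ax":0,"ay":0,"az":0,"hand":0.5}]'
```

```text
time: 11.22
tool_pos: [668.8, -187.2, 264.8]
tcp_rot: [179.8, 0.1, 99.3]
ft_force: [-0.1, 0.3, 0.5]
finger_gap: 43.0
time: 11.47
tool_pos: [668.2, -186.9, 259.9]
tcp_rot: [180.0, 0.0, 99.3]
ft_force: [0.1, -0.1, 0.1]
finger_gap: 42.8
```

```bash
python3 -m jog '[{"tx":0,"ty":0,"tz":0.02,"ax":0,"ay":0,"az":0,"hand":0.5},{"tx":0,"ty":0,"tz":0.02,"ax":0,"ay":0,"az":0,"hand":0.5},{"tx":0,"ty":0,"tz":0.02,"ax":0,"ay":0,"az":0,"hand":0.5}]'
python3 -m jog '[{"tx":0,"ty":0,"tz":0.02,"ax":0,"ay":0,"az":0,"hand":0.5},{"tx":0,"ty":0,"tz":0.02,"ax":0,"ay":0,"az":0,"hand":0.5},{"tx":0,"ty":0,"tz":0.02,"ax":0,"ay":0,"az":0,"hand":0.5}]'
```

```text
time: 11.72
tool_pos: [668.0, -186.7, 255.8]
tcp_rot: [-180.0, -0.0, 99.4]
ft_force: [-0.1, 0.4, 0.7]
finger_gap: 42.8
time: 11.97
tool_pos: [668.0, -186.7, 252.8]
tcp_rot: [-180.0, -0.0, 99.4]
ft_force: [-0.3, -0.5, -0.5]
finger_gap: 42.8
```

```bash
python3 -m jog '[{"tx":0,"ty":0,"tz":0.015,"ax":0,"ay":0,"az":0,"hand":0.5},{"tx":0,"ty":0,"tz":0.015,"ax":0,"ay":0,"az":0,"hand":0.5},{"tx":0,"ty":0,"tz":0.015,"ax":0,"ay":0,"az":0,"hand":0.5}]'
python3 -m jog '[{"tx":0,"ty":0,"tz":0.01,"ax":0,"ay":0,"az":0,"hand":0.5},{"tx":0,"ty":0,"tz":0.01,"ax":0,"ay":0,"az":0,"hand":0.5},{"tx":0,"ty":0,"tz":0.01,"ax":0,"ay":0,"az":0,"hand":0.5}]'
```

```text
time: 12.22
tool_pos: [668.4, -186.8, 251.6]
tcp_rot: [180.0, 0.0, 99.4]
ft_force: [-0.8, 0.7, 4.7]
finger_gap: 42.8
time: 12.47
tool_pos: [668.4, -186.8, 251.6]
tcp_rot: [179.9, 0.0, 99.4]
ft_force: [-6.1, 2.1, 13.7]
finger_gap: 42.9
```

Contact at 251.6, so the tip offset is 171.6 mm. Rise so the tips are about 4 mm above the hob, then push along the guard.

```bash
python3 -m jog '[{"tx":0,"ty":0,"tz":-0.045,"ax":0,"ay":0,"az":0,"hand":0.5},{"tx":0.05,"ty":0,"tz":-0.045,"ax":0,"ay":0,"az":0,"hand":0.5},{"tx":0.1,"ty":0,"tz":-0.045,"ax":0,"ay":0,"az":0,"hand":0.5},{"tx":0.15,"ty":0,"tz":-0.045,"ax":0,"ay":0,"az":0,"hand":0.5},{"tx":0.2,"ty":0,"tz":-0.045,"ax":0,"ay":0,"az":0,"hand":0.5}]'
python3 -m jog '[{"tx":0.05,"ty":0,"tz":0,"ax":0,"ay":0,"az":0,"hand":0.5},{"tx":0.1,"ty":0,"tz":0,"ax":0,"ay":0,"az":0,"hand":0.5},{"tx":0.15,"ty":0,"tz":0,"ax":0,"ay":0,"az":0,"hand":0.5},{"tx":0.2,"ty":0,"tz":0,"ax":0,"ay":0,"az":0,"hand":0.5},{"tx":0.25,"ty":0,"tz":0,"ax":0,"ay":0,"az":0,"hand":0.5}]'
python3 - <<'E'
from hob import *
a=shot('wrist','w12'); s=sense();print(hob(s['tool_pos']),s['tcp_rot'],s['tool_pos'],s['finger_gap'])
E
```

```text
time: 12.88
tool_pos: [662.9, -156.0, 255.4]
tcp_rot: [-179.9, -0.0, 99.4]
ft_force: [1.1, -0.1, -0.8]
finger_gap: 42.5
time: 13.3
tool_pos: [656.9, -119.4, 255.9]
tcp_rot: [-180.0, -0.0, 99.4]
ft_force: [0.7, -3.1, -2.9]
finger_gap: 42.9
[[  77.25065655 -155.7738766 ]] [-1.79973075e+02 -5.54471939e-02  9.94027734e+01] [ 656.85597807 -118.07777116  255.97886605] 42.62835074378705
```

View pics/w12.png

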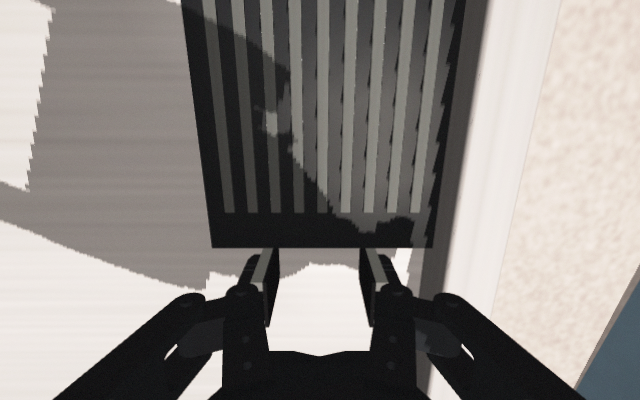

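```bash
python3 -m jog '[{"tx":0.05,"ty":0,"tz":0,"ax":0,"ay":0,"az":0,"hand":0.5},{"tx":0.1,"ty":0,"tz":0,"ax":0,"ay":0,"az":0,"hand":0.5},{"tx":0.15,"ty":0,"tz":0,"ax":0,"ay":0,"az":0,"hand":0.5},{"tx":0.2,"ty":0,"tz":0,"ax":0,"ay":0,"az":0,"hand":0.5},{"tx":0.25,"ty":0,"tz":0,"ax":0,"ay":0,"az":0,"hand":0.5}]'
python3 -m jog '[{"tx":0.05,"ty":0,"tz":0,"ax":0,"ay":0,"az":0,"hand":0.5},{"tx":0.1,"ty":0,"tz":0,"ax":0,"ay":0,"az":0,"hand":0.5},{"tx":0.15,"ty":0,"tz":0,"ax":0,"ay":0,"az":0,"hand":0.5},{"tx":0.2,"ty":0,"tz":0,"ax":0,"ay":0,"az":0,"hand":0.5},{"tx":0.25,"ty":0,"tz":0,"ax":0,"ay":0,"az":0,"hand":0.5}]'
python3 - <<'E'
from hob import *
a=shot('wrist','w13'); s=sense();print(hob(s['tool_pos']),s['tcp_rot'],s['tool_pos'],s['finger_gap'])
E
```

```text
time: 13.77
tool_pos: [651.0, -82.5, 256.3]
tcp_rot: [180.0, 0.0, 99.4]
ft_force: [1.3, -3.2, -0.4]
finger_gap: 42.7
time: 14.18
tool_pos: [644.9, -45.4, 256.3]
tcp_rot: [180.0, 0.0, 99.4]
ft_force: [-0.8, -3.3, -0.7]
finger_gap: 42.6
[[ 77.36486786 -80.76327701]] [ 1.79998046e+02 -5.23802924e-02  9.94045422e+01] [644.7174774  -44.0557481  256.25558683] 42.66473238424165
```

View pics/w13.png

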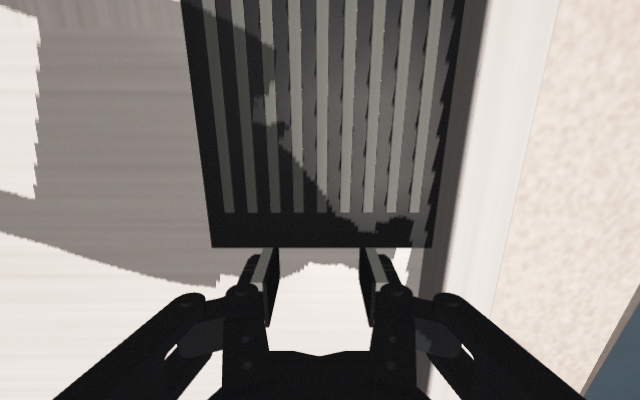

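```bash
python3 -m jog '[{"tx":0.03,"ty":0,"tz":0,"ax":0,"ay":0,"az":0,"hand":0.5},{"tx":0.06,"ty":0,"tz":0,"ax":0,"ay":0,"az":0,"hand":0.5},{"tx":0.1,"ty":0,"tz":0,"ax":0,"ay":0,"az":0,"hand":0.5},{"tx":0.13,"ty":0,"tz":0,"ax":0,"ay":0,"az":0,"hand":0.5},{"tx":0.17,"ty":0,"tz":0,"ax":0,"ay":0,"az":0,"hand":0.5}]'
python3 -m jog '[{"tx":0.03,"ty":0,"tz":0,"ax":0,"ay":0,"az":0,"hand":0.5},{"tx":0.06,"ty":0,"tz":0,"ax":0,"ay":0,"az":0,"hand":0.5},{"tx":0.1,"ty":0,"tz":0,"ax":0,"ay":0,"az":0,"hand":0.5},{"tx":0.13,"ty":0,"tz":0,"ax":0,"ay":0,"az":0,"hand":0.5},{"tx":0.17,"ty":0,"tz":0,"ax":0,"ay":0,"az":0,"hand":0.5}]'
python3 - <<'E'
from hob import *
a=shot('wrist','w14'); s=sense();print(hob(s['tool_pos']),s['tcp_rot'],s['tool_pos'],s['finger_gap'])
a=shot('side','s14');cv2.imwrite('pics/s14c.png',cv2.resize(a['pixels'][110:270,210:370,::-1],None,fx=3.75,fy=3.75,interpolation=cv2.INTER_CUBIC))
E
```

```text
time: 14.65
tool_pos: [640.9, -20.9, 256.4]
tcp_rot: [180.0, 0.0, 99.3]
ft_force: [0.3, -4.2, 0.6]
finger_gap: 42.4
time: 15.07
tool_pos: [636.8, 3.9, 256.9]
tcp_rot: [180.0, 0.1, 99.3]
ft_force: [-0.5, -8.2, 5.0]
finger_gap: 42.5
[[ 77.4678049  -30.78428236]] [ 1.79963651e+02 -2.18878411e-04  9.93713633e+01] [636.65616483   5.26894897 256.80023016] 42.49379110129154
```

View pics/w14.png

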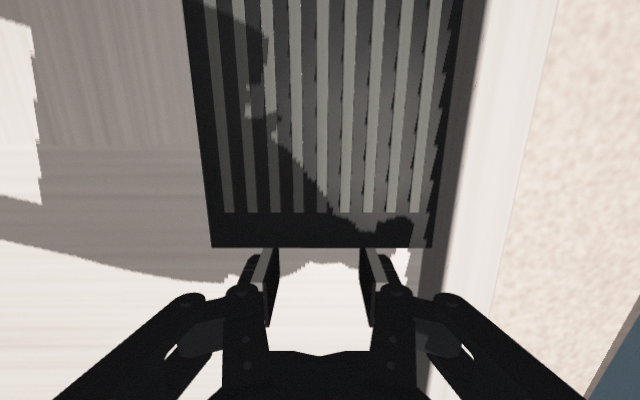

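View pics/s14c.png

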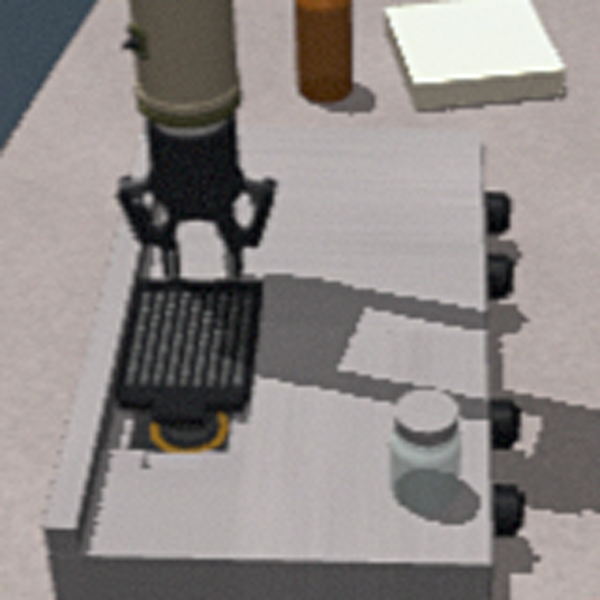

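```bash
python3 -m jog '[{"tx":0.03,"ty":0,"tz":0,"ax":0,"ay":0,"az":0,"hand":0.5},{"tx":0.06,"ty":0,"tz":0,"ax":0,"ay":0,"az":0,"hand":0.5},{"tx":0.1,"ty":0,"tz":0,"ax":0,"ay":0,"az":0,"hand":0.5},{"tx":0.13,"ty":0,"tz":0,"ax":0,"ay":0,"az":0,"hand":0.5},{"tx":0.16,"ty":0,"tz":0,"ax":0,"ay":0,"az":0,"hand":0.5}]'
python3 - <<'E'
from hob import *
a=shot('wrist','w15'); s=sense();print(hob(s['tool_pos']),s['tcp_rot'],s['tool_pos'],s['ft_force'])
a=shot('side','s15');cv2.imwrite('pics/s15c.png',cv2.resize(a['pixels'][110:270,210:370,::-1],None,fx=3.75,fy=3.75,interpolation=cv2.INTER_CUBIC))
E
```

```text
time: 15.58
tool_pos: [632.4, 28.5, 255.7]
tcp_rot: [-180.0, -0.0, 99.4]
ft_force: [0.4, -2.5, -2.0]
finger_gap: 42.5
[[77.15376007 -6.36804792]] [-1.79960032e+02 -4.80648062e-02  9.93998674e+01] [632.35853196  29.30603449 255.85943642] [-0.21534518 -1.19931215 -0.78236441]
```

View pics/w15.png

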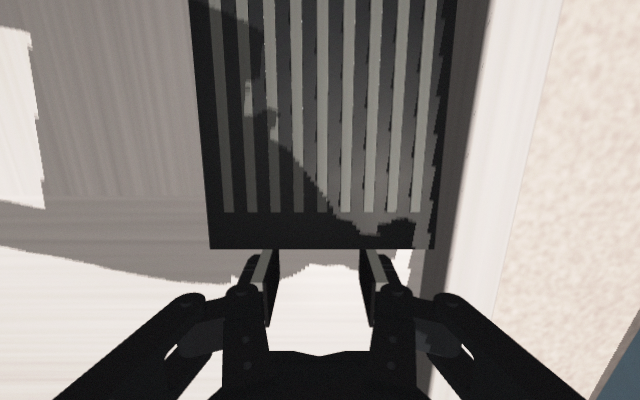

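View pics/s15c.png

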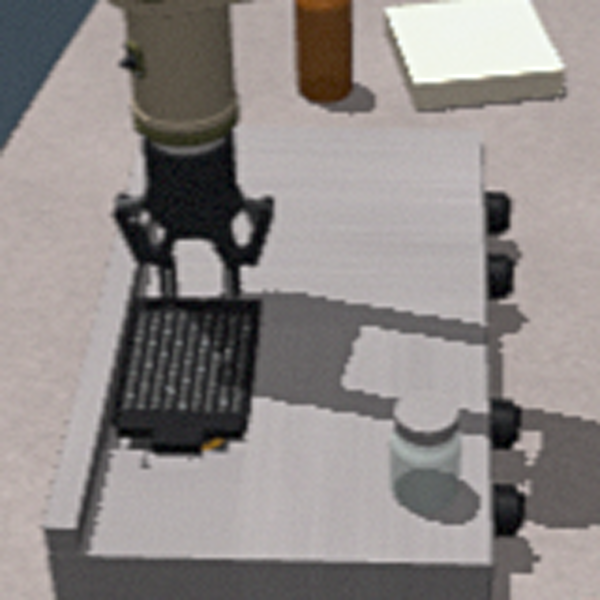

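The plate has tipped lip-down into the well. Continue carefully.

```bash
python3 -m jog '[{"tx":0.02,"ty":0,"tz":0,"ax":0,"ay":0,"az":0,"hand":0.5},{"tx":0.04,"ty":0,"tz":0,"ax":0,"ay":0,"az":0,"hand":0.5},{"tx":0.06,"ty":0,"tz":0,"ax":0,"ay":0,"az":0,"hand":0.5},{"tx":0.08,"ty":0,"tz":0,"ax":0,"ay":0,"az":0,"hand":0.5},{"tx":0.08,"ty":0,"tz":0,"ax":0,"ay":0,"az":0,"hand":0.5}]'
python3 - <<'E'
from hob import *
a=shot('wrist','w16'); s=sense();print(hob(s['tool_pos']),s['tcp_rot'],s['tool_pos'],s['ft_force'])
a=shot('scene','sc16');cv2.imwrite('pics/sc16c.png',cv2.resize(a['pixels'][150:310,260:420,::-1],None,fx=3.75,fy=3.75,interpolation=cv2.INTER_CUBIC))
E
```

```text
time: 16.1
tool_pos: [630.7, 40.3, 256.2]
tcp_rot: [-180.0, -0.0, 99.4]
ft_force: [0.2, -0.7, -0.6]
finger_gap: 42.5
[[77.34508023  4.61970284]] [ 1.79993317e+02 -2.95136178e-02  9.93805329e+01] [630.75269814  40.17749106 256.30536348] [-0.06228491  1.41224995  0.6587236 ]
```

View pics/w16.png

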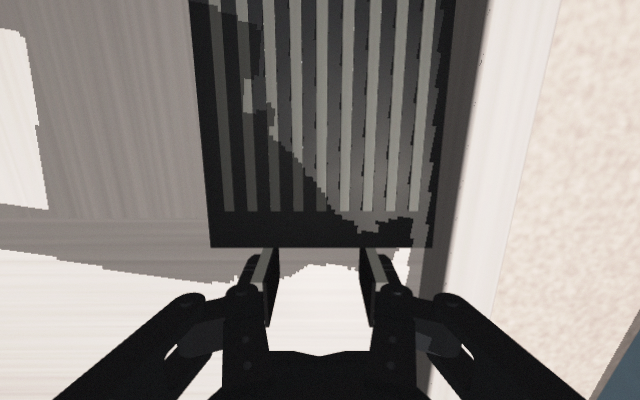

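View pics/sc16c.png

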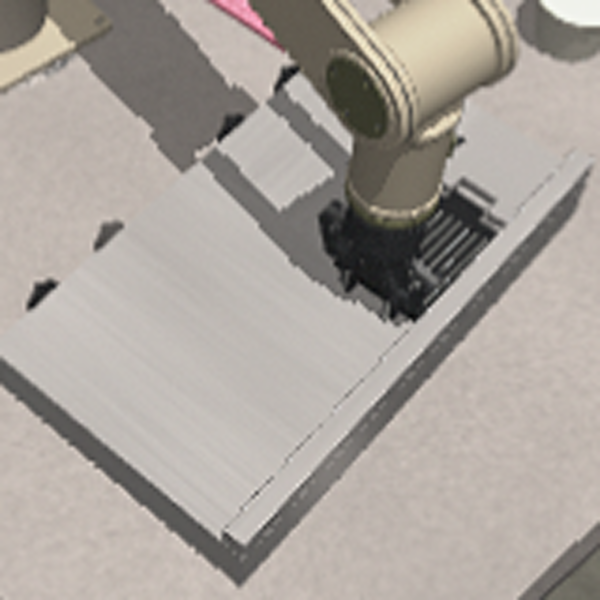

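```bash
python3 -m jog '[{"tx":0.02,"ty":0,"tz":0,"ax":0,"ay":0,"az":0,"hand":0.5},{"tx":0.035,"ty":0,"tz":0,"ax":0,"ay":0,"az":0,"hand":0.5},{"tx":0.035,"ty":0,"tz":0,"ax":0,"ay":0,"az":0,"hand":0.5}]'
python3 -m jog '[{"tx":0.01,"ty":0,"tz":0,"ax":0,"ay":0,"az":0,"hand":0.5},{"tx":0.02,"ty":0,"tz":0,"ax":0,"ay":0,"az":0,"hand":0.5},{"tx":0.02,"ty":0,"tz":0,"ax":0,"ay":0,"az":0,"hand":0.5}]'
python3 - <<'E'
from hob import *
a=shot('wrist','w17'); s=sense();print(hob(s['tool_pos']),s['tcp_rot'],s['tool_pos'],s['ft_force'])
E
```

```text
time: 16.45
tool_pos: [629.9, 45.2, 256.2]
tcp_rot: [180.0, -0.0, 99.4]
ft_force: [0.7, -1.4, -0.2]
finger_gap: 42.6
time: 16.7
tool_pos: [629.4, 48.0, 256.1]
tcp_rot: [-180.0, -0.0, 99.4]
ft_force: [0.4, -1.6, -1.2]
finger_gap: 42.5
[[77.28768133 12.55779968]] [-1.79990506e+02 -1.03753730e-02  9.93662977e+01] [629.39957268  47.99962169 256.13934331] [-0.10386286 -1.62179156 -0.42686024]
```

View pics/w17.png

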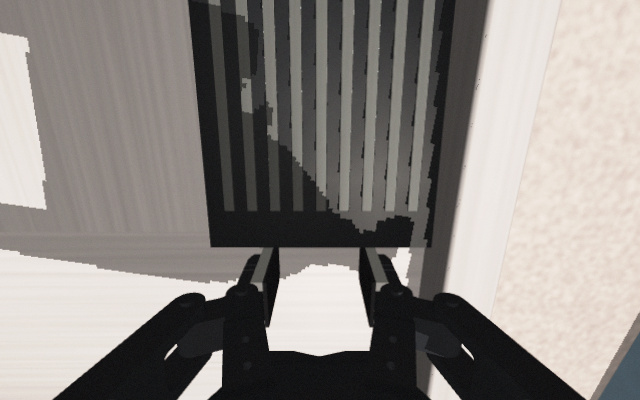

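```bash
python3 -m jog '[{"tx":0.01,"ty":0,"tz":0,"ax":0,"ay":0,"az":0,"hand":0.5},{"tx":0.01,"ty":0,"tz":0,"ax":0,"ay":0,"az":0,"hand":0.5},{"tx":0.01,"ty":0,"tz":0,"ax":0,"ay":0,"az":0,"hand":0.5}]'
python3 -m jog '[{"tx":0.01,"ty":0,"tz":0,"ax":0,"ay":0,"az":0,"hand":0.5},{"tx":0.01,"ty":0,"tz":0,"ax":0,"ay":0,"az":0,"hand":0.5},{"tx":0.01,"ty":0,"tz":0,"ax":0,"ay":0,"az":0,"hand":0.5}]'
python3 - <<'E'
from hob import *
a=shot('wrist','w18'); s=sense();print(hob(s['tool_pos']),s['tcp_rot'],s['tool_pos'],s['ft_force'])
E
```

```text
time: 17.0
tool_pos: [629.2, 49.4, 256.2]
tcp_rot: [-180.0, -0.0, 99.4]
ft_force: [0.6, -0.9, -1.8]
finger_gap: 42.9
time: 17.25
tool_pos: [628.9, 50.9, 256.2]
tcp_rot: [-180.0, -0.0, 99.4]
ft_force: [-0.1, -2.2, -1.6]
finger_gap: 42.7
[[77.31588393 15.46823048]] [-1.79997773e+02 -7.13224752e-03  9.93648030e+01] [628.95204766  50.8755779  256.19565945] [ 0.49114065 -1.64612856 -0.56335393]
```

View pics/w18.png

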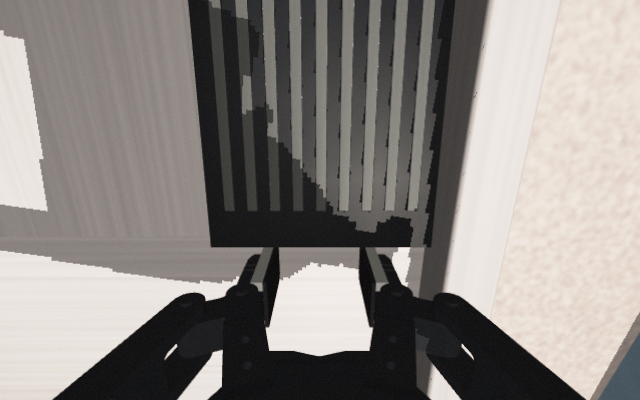

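```bash
python3 - <<'E'
from hob import *
b=load('w18')
for z in (84,92,97): print(z,hob(plane(b,[(212,247),(430,247)],z)).round(1).tolist())
print(hob(plane(b,[(100,237),(190,237)],80)).round(1))
for u in [(225,235),(300,230),(400,235),(235,20),(430,20),(330,100),(330,180),(100,150)]: 
    p=depthpt(b,[u])[0]; print(u,hob(p).round(1),p[2].round(1))
E
```

```text
84 [[21.6, 21.4], [136.3, 21.5]]
92 [[24.8, 25.6], [133.0, 25.6]]
97 [[26.8, 28.2], [130.9, 28.2]]
[[-38.9  25.4]
 [  8.9  25.3]]
(225, 235) [[31.2 31.2]] 90.1
(300, 230) [[68.5 33.9]] 90.0
(400, 235) [[118.2  31.2]] 89.9
(235, 20) [[ 42.8 126.4]] 83.4
(430, 20) [[124.1 126.4]] 83.0
(330, 100) [[82.7 94.9]] 85.1
(330, 180) [[83. 59.]] 88.5
(100, 150) [[-28.8  71.6]] 79.1
```

```bash
python3 -m jog '[{"tx":0.01,"ty":0,"tz":0,"ax":0,"ay":0,"az":0,"hand":0.5},{"tx":0.01,"ty":0,"tz":0,"ax":0,"ay":0,"az":0,"hand":0.5},{"tx":0.01,"ty":0,"tz":0,"ax":0,"ay":0,"az":0,"hand":0.5}]'
python3 - <<'E'
from hob import *
shot('wrist','w19');b=load('w19')
print(sense()['ft_force'],hob(sense()['tool_pos']))
for u in [(225,235),(300,230),(400,235),(235,20),(430,20),(330,100),(330,180),(100,150)]: 
    p=depthpt(b,[u])[0]; print(u,hob(p).round(1),p[2].round(1))
E
```

```text
time: 17.55
tool_pos: [628.8, 52.7, 256.4]
tcp_rot: [180.0, -0.0, 99.4]
ft_force: [-0.0, -0.6, 0.2]
finger_gap: 42.6
[ 0.29399842 -0.11247787  0.53200822] [[77.45869872 17.18445467]]
(225, 235) [[30.4 31.8]] 87.6
(300, 230) [[68.4 34.4]] 87.2
(400, 235) [[119.1  31.7]] 87.4
(235, 20) [[ 42.6 128.5]] 82.1
(430, 20) [[124.5 128.4]] 82.7
(330, 100) [[83.  96.7]] 83.2
(330, 180) [[83.3 60. ]] 85.5
(100, 150) [[-29.   73.3]] 78.8
```

View pics/w19.png

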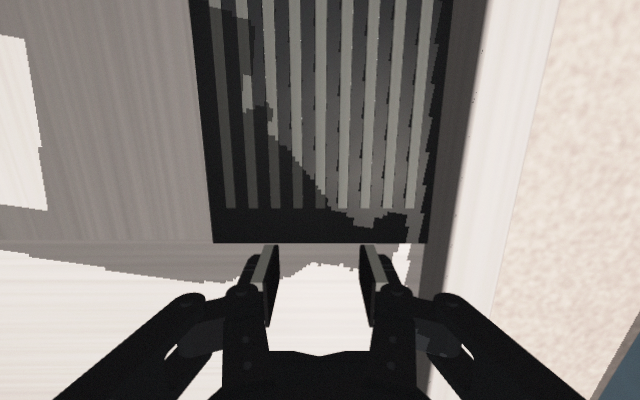

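The rear edge has dropped into the well mouth and rests on the catch, about 8 mm proud. Rise, move over the rear edge and press.

```bash
python3 -m jog '[{"tx":-0.03,"ty":0.013,"tz":0,"ax":0,"ay":0,"az":0,"hand":0.5},{"tx":-0.03,"ty":0.013,"tz":-0.13,"ax":0,"ay":0,"az":0,"hand":0.5},{"tx":0.06,"ty":0.013,"tz":-0.13,"ax":0,"ay":0,"az":0,"hand":0.5},{"tx":0.125,"ty":0.013,"tz":-0.13,"ax":0,"ay":0,"az":0,"hand":0.5},{"tx":0.125,"ty":0.013,"tz":-0.13,"ax":0,"ay":0,"az":0,"hand":0.5}]'
python3 -m jog '[{"tx":0,"ty":0,"tz":0.04,"ax":0,"ay":0,"az":0,"hand":0.5},{"tx":0,"ty":0,"tz":0.06,"ax":0,"ay":0,"az":0,"hand":0.5},{"tx":0,"ty":0,"tz":0.06,"ax":0,"ay":0,"az":0,"hand":0.5},{"tx":0,"ty":0,"tz":0.06,"ax":0,"ay":0,"az":0,"hand":0.5}]'
python3 - <<'E'
from hob import *
shot('wrist','w20')
print(sense()['ft_force'],hob(sense()['tool_pos']))
E
```

```text
time: 18.02
tool_pos: [627.3, 73.3, 275.5]
tcp_rot: [180.0, -0.1, 99.4]
ft_force: [0.1, 0.4, 0.4]
finger_gap: 42.5
time: 18.35
tool_pos: [627.2, 70.8, 265.4]
tcp_rot: [-179.9, -0.0, 99.3]
ft_force: [-0.4, 0.3, 0.5]
finger_gap: 42.6
[0.32703512 0.65167884 0.38345362] [[79.02776958 35.37481603]]
```

View pics/w20.png

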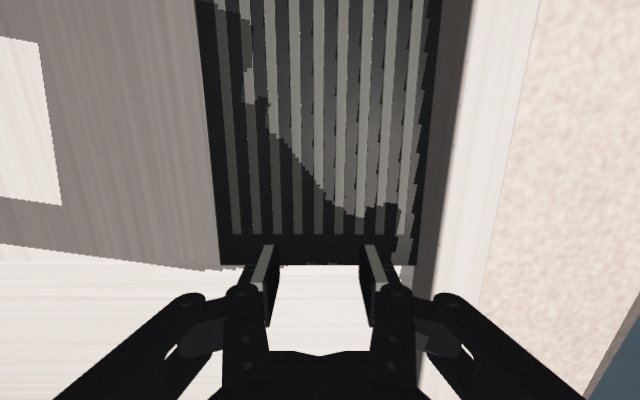

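Fingers stand over the rear edge (row 265). Press down in small steps.

```bash
python3 -m jog '[{"tx":0,"ty":0,"tz":0.02,"ax":0,"ay":0,"az":0,"hand":0.5},{"tx":0,"ty":0,"tz":0.04,"ax":0,"ay":0,"az":0,"hand":0.5},{"tx":0,"ty":0,"tz":0.04,"ax":0,"ay":0,"az":0,"hand":0.5}]'
python3 -m jog '[{"tx":0,"ty":0,"tz":0.01,"ax":0,"ay":0,"az":0,"hand":0.5},{"tx":0,"ty":0,"tz":0.02,"ax":0,"ay":0,"az":0,"hand":0.5},{"tx":0,"ty":0,"tz":0.02,"ax":0,"ay":0,"az":0,"hand":0.5}]'
python3 -m jog '[{"tx":0,"ty":0,"tz":0.01,"ax":0,"ay":0,"az":0,"hand":0.5},{"tx":0,"ty":0,"tz":0.02,"ax":0,"ay":0,"az":0,"hand":0.5},{"tx":0,"ty":0,"tz":0.02,"ax":0,"ay":0,"az":0,"hand":0.5}]'
```

```text
time: 18.65
tool_pos: [627.4, 70.9, 259.8]
tcp_rot: [-179.9, -0.0, 99.3]
ft_force: [0.1, -0.6, -0.0]
finger_gap: 42.9
time: 18.9
tool_pos: [627.7, 71.4, 258.2]
tcp_rot: [180.0, -0.0, 99.4]
ft_force: [-1.6, 1.4, 3.4]
finger_gap: 42.4
time: 19.15
tool_pos: [627.9, 71.7, 255.9]
tcp_rot: [179.9, -0.0, 99.4]
ft_force: [-1.8, 2.4, 6.9]
finger_gap: 42.5
```

```bash
python3 -m jog '[{"tx":0,"ty":0,"tz":0.01,"ax":0,"ay":0,"az":0,"hand":0.5},{"tx":0,"ty":0,"tz":0.02,"ax":0,"ay":0,"az":0,"hand":0.5},{"tx":0,"ty":0,"tz":0.02,"ax":0,"ay":0,"az":0,"hand":0.5}]'
python3 -m jog '[{"tx":0,"ty":0,"tz":0.01,"ax":0,"ay":0,"az":0,"hand":0.5},{"tx":0,"ty":0,"tz":0.02,"ax":0,"ay":0,"az":0,"hand":0.5},{"tx":0,"ty":0,"tz":0.02,"ax":0,"ay":0,"az":0,"hand":0.5}]'
```

```text
time: 19.4
tool_pos: [627.8, 71.3, 252.1]
tcp_rot: [179.9, 0.0, 99.4]
ft_force: [-0.4, -0.2, -0.5]
finger_gap: 42.4
time: 19.65
tool_pos: [627.9, 71.1, 251.5]
tcp_rot: [179.9, 0.0, 99.4]
ft_force: [-10.5, 1.1, 21.7]
finger_gap: 42.7
```

The force built to about 7 N, then fell to zero (the snap), then rose hard to 22 N at the flush height of 251.5. Withdraw and check.

```bash
python3 -m jog '[{"tx":0,"ty":0,"tz":-0.1,"ax":0,"ay":0,"az":0,"hand":0.5},{"tx":0,"ty":0,"tz":-0.3,"ax":0,"ay":0,"az":0,"hand":0.5},{"tx":0,"ty":0,"tz":-0.55,"ax":0,"ay":0,"az":0,"hand":0.5},{"tx":0,"ty":0,"tz":-0.8,"ax":0,"ay":0,"az":0,"hand":0.5},{"tx":-0.1,"ty":0,"tz":-1,"ax":0,"ay":0,"az":0,"hand":0.5}]'
python3 -m jog '[{"tx":-0.2,"ty":0,"tz":-0.2,"ax":0,"ay":0,"az":0,"hand":0.5},{"tx":-0.3,"ty":0,"tz":-0.2,"ax":0,"ay":0,"az":0,"hand":0.5},{"tx":-0.3,"ty":0,"tz":-0.2,"ax":0,"ay":0,"az":0,"hand":0.5},{"tx":-0.3,"ty":0,"tz":-0.2,"ax":0,"ay":0,"az":0,"hand":0.5}]'
python3 - <<'E'
from hob import *
shot('wrist','w21'); a=shot('side','s21');cv2.imwrite('pics/s21c.png',cv2.resize(a['pixels'][110:290,210:370,::-1],None,fx=3.3,fy=3.3,interpolation=cv2.INTER_CUBIC))
E
```

```text
time: 20.07
tool_pos: [629.9, 58.0, 401.5]
tcp_rot: [179.9, -0.0, 99.5]
ft_force: [0.3, -0.3, -0.0]
finger_gap: 42.8
time: 20.4
tool_pos: [637.5, 10.8, 428.3]
tcp_rot: [-180.0, -0.0, 99.2]
ft_force: [-0.2, 0.9, 0.1]
finger_gap: 42.8
```

View pics/w21.png

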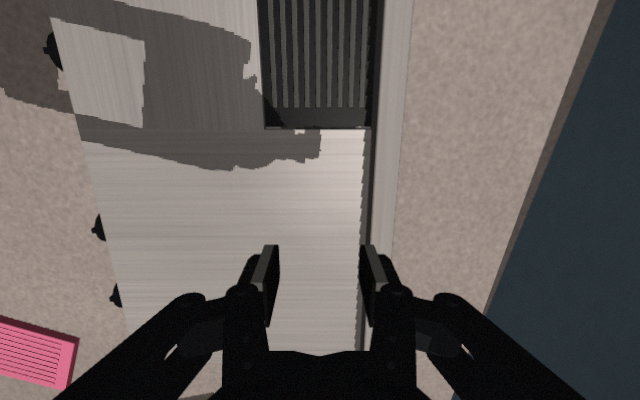

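View pics/s21c.png

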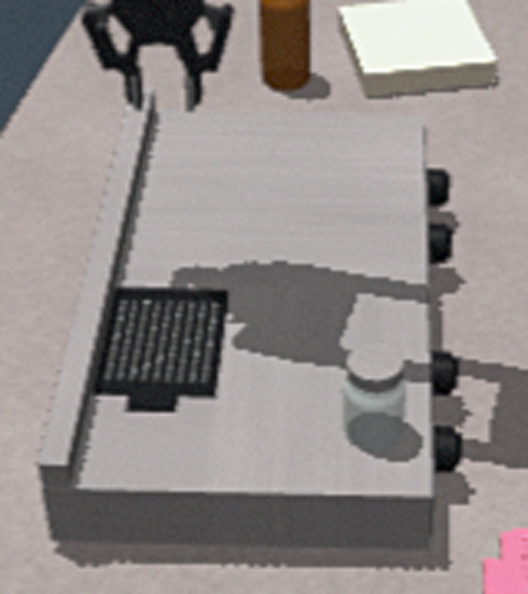

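It looks flush in both views: wrist (265–372, 0–128) and side crop (95–228, 288–412). I'll take one view from further along to check the lip and the heights.

```bash
python3 -m jog '[{"tx":0.2,"ty":0,"tz":0,"ax":0,"ay":0,"az":0,"hand":0.5},{"tx":0.45,"ty":-0.2,"tz":0,"ax":0,"ay":0,"az":0,"hand":0.5},{"tx":0.65,"ty":-0.2,"tz":0,"ax":0,"ay":0,"az":0,"hand":0.5},{"tx":0.65,"ty":-0.2,"tz":0,"ax":0,"ay":0,"az":0,"hand":0.5},{"tx":0.65,"ty":-0.2,"tz":0,"ax":0,"ay":0,"az":0,"hand":0.5}]'
python3 - <<'E'
from hob import *
shot('wrist','w22')
E
```

```text
time: 20.92
tool_pos: [590.9, 105.8, 427.4]
tcp_rot: [-179.9, -0.0, 99.6]
ft_force: [-0.4, 0.3, 1.4]
finger_gap: 42.5
```

View pics/w22.png

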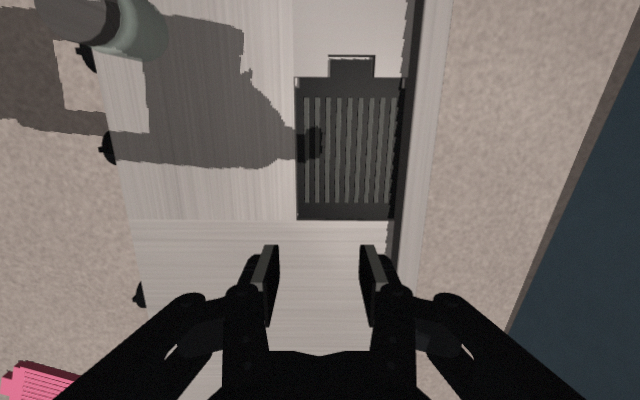

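```bash
python3 - <<'E'
from hob import *
b=load('w22')
def med(u0,u1,v0,v1):
    uv=[(u,v) for u in range(u0,u1) for v in range(v0,v1)]; return np.median(depthpt(b,uv)[:,2]).round(2)
print('rear',[med(u,u+10,208,216) for u in (302,340,375)],'mid',med(300,303,120,180),med(398,400,120,170),'front',[med(u,u+10,84,92) for u in (302,340,380)],'lip',med(335,370,62,74))
print('hob rear',med(300,380,223,230),'hob left',med(240,285,180,215),'hob front',med(300,390,35,48))
print('lip tip',hob(plane(b,[(330,60),(374,60)],80)).round(1).tolist(),'rear',hob(plane(b,[(297,219),(390,219)],80)).round(1).tolist())
E
```

```text
rear [np.float64(79.04), np.float64(79.01), np.float64(79.06)] mid 79.07 78.85 front [np.float64(78.84), np.float64(79.14), np.float64(79.04)] lip 78.99
hob rear 79.08 hob left 79.09 hob front 79.04
lip tip [[58.9, 192.5], [101.4, 192.6]] rear [[23.8, 26.3], [130.3, 26.9]]
```

The plate is flush with the hob everywhere within 0.3 mm, square, and the lip is in the notch. I'll hand in.

```bash
python3 - <<'E'
from h import *
print(hand_in()); print(sense()['time'])
E
```

```text
the job is handed in; nothing more can be done
None
the job is handed in; nothing more can be done
```

The plate is seated in the well, flat and flush with the hob, and I handed the job in at about 21 s of the 67 s allowed. The hand-in reports no verdict, so this rests on my own last checks.

**What I did:**
1. I squared the plate against the guard with a two-finger push. The first push bore on the plate's cut-back corner and left it about 4 mm off at the lip end. I shifted 30 mm towards the rear and pushed again; the wrist force reached about 50 N, against the 120 N limit.
2. I slid the plate along the guard until it tipped lip-first into the well.
3. I pressed the rear edge down. The force built to about 7 N, dropped to zero as the catch gave way, then rose hard at flush height.
4. I lifted the hand clear of everything.

**Last checks (wrist camera depth):**
- **Flush:** rear edge, middle, front and lip all read 78.8–79.1 mm, and the hob top read 79.0–79.1 mm.
- **Position:** the lip tip is at hob y of about 192.5 mm, in the notch, against 191 mm when seated. The rear edge is at about 26.5 mm against 25 mm. This 1.5 mm offset is within the calibration error and the 5 mm tolerance.
- **Angle:** lip and rear edge lines measured square within about 0.006 rad.
- **Other objects:** the jar, bottle and napkins looked undisturbed in the last pictures. I did not measure them again, and the tub was outside those crops; the hand never went near it.

No final check failed.

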